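# Pack dropper bottles and ribbon spools into a slide-cover crate

### The job

Slide the crate's cover fully open, pack every dropper bottle and every ribbon spool from the mat into its bay (bottles upright in the deeper bay on the side where the cover slides out, spools flat and side by side in the shallower bay nearer the mat), then slide the cover fully shut over them. You do not know how high each bay is filled, so lower each piece gently until it is felt to rest on the cork before letting go: neither drop it inside the crate nor press it hard against it.

Things in the scene. Friction and masses are not known exactly. Their poses are not given: they have to be found in the camera images.
- crate: plywood crate fixed to the table, 166 mm wide (its x), 274 mm long (its y), 136 mm high without its cover; origin at the centre of its underside, z up. Walls 8 mm thick; an 8 mm partition (y = -4 to 4 mm), 134 mm high, makes two bays. Two runners along its side walls, 136 mm high, stick out to y = 397 mm and carry the open cover
- spool_bay (a point): centre of the mouth of the spool bay (the shallower one, at the crate's -y end), 136 mm above the table; the bay is 150 mm (crate x) by 125 mm (crate y) inside; axes as the crate. It is filled with firm level cork to an unmeasured height, different every time, somewhere 75 to 110 mm above the table
- bottle_bay (a point): centre of the mouth of the bottle bay (the deeper one, at the crate's +y end), 136 mm above the table; the bay is 150 mm (crate x) by 125 mm (crate y) inside; axes as the crate. It is filled with firm level cork to an unmeasured height, different every time, somewhere 10 to 35 mm above the table
- cover (a joint): travel of the crate's cover in m: 0 fully shut, 0.270 fully open; it grows as the cover slides along the crate's +y; starts 0 to 0.05; drags with about 1.5 N and stays where it is left. The cover is a flat board 188 x 274 x 6 mm, its top 143 mm above the table, with cleats outside the walls
- cover_grip (a point): middle of the wooden grip bar on the cover: 80 mm long (crate x), 14 mm thick (crate y), 26 mm high; this point is 13 mm above the cover's top, 156 mm above the table, moves with the cover; axes as the crate
- bottle0_mid (a point): amber dropper bottle standing upright, 102 mm tall: body 33 mm across up to 62 mm above its base (shoulder rounds in to 70), black collar 24 mm across from 62 to 77 mm, then a tapered bulb about 13 mm across up to 102 mm; 50 to 100 g. This point is its centre, half-way up (51 mm above its base), z up its axis. Goes in the bottle bay. May be absent
- bottle1_mid (a point): amber dropper bottle standing upright, 102 mm tall: body 33 mm across up to 62 mm above its base (shoulder rounds in to 70), black collar 24 mm across from 62 to 77 mm, then a tapered bulb about 13 mm across up to 102 mm; 50 to 100 g. This point is its centre, half-way up (51 mm above its base), z up its axis. Goes in the bottle bay. May be absent
- bottle2_mid (a point): amber dropper bottle standing upright, 102 mm tall: body 33 mm across up to 62 mm above its base (shoulder rounds in to 70), black collar 24 mm across from 62 to 77 mm, then a tapered bulb about 13 mm across up to 102 mm; 50 to 100 g. This point is its centre, half-way up (51 mm above its base), z up its axis. Goes in the bottle bay. May be absent
- spool0_mid (a point): ribbon spool lying flat, a disc 54 mm across and 22 mm tall with a soft-looking ribbon end that sticks out 14 mm on one side (light, meets nothing); 35 to 65 g. This point is the centre of the disc, half-way up (11 mm above its underside), z up its axis. Goes in the spool bay, lying flat. May be absent
- spool1_mid (a point): ribbon spool lying flat, a disc 54 mm across and 22 mm tall with a soft-looking ribbon end that sticks out 14 mm on one side (light, meets nothing); 35 to 65 g. This point is the centre of the disc, half-way up (11 mm above its underside), z up its axis. Goes in the spool bay, lying flat. May be absent
There are look-alikes about, which are no part of the job. What is shaped like the part that bears bottle2_mid but blue or turquoise is not meant. What is shaped like the part that bears bottle1_mid but purple or yellow is not meant.

How it is judged (in metres and radians):
On the way, in this order (a step that is already met when the one before it is completed fails the run):
1. the cover has been slid open (at least 24 cm) (value of joint cover above 0.24 m), for 0.2 s.
2. every bottle stands upright and every spool lies flat in its bay, let go, while the cover is still open (x of bottle0_mid in the frame of crate between -0.076 and 0.076 m and y of bottle0_mid in the frame of crate between 0.002 and 0.131 m and z of each of bottle0_mid, bottle1_mid, bottle2_mid, spool0_mid, spool1_mid in the frame of crate below 0.125 m and angle between each of bottle0_mid, bottle1_mid, bottle2_mid, spool0_mid, spool1_mid's own z axis and vertical below 0.17 rad and x of bottle1_mid in the frame of crate between -0.076 and 0.076 m and y of bottle1_mid in the frame of crate between 0.002 and 0.131 m and x of bottle2_mid in the frame of crate between -0.076 and 0.076 m and y of bottle2_mid in the frame of crate between 0.002 and 0.131 m and x of spool0_mid in the frame of crate between -0.076 and 0.076 m and y of spool0_mid in the frame of crate between -0.131 and -0.002 m and x of spool1_mid in the frame of crate between -0.076 and 0.076 m and y of spool1_mid in the frame of crate between -0.131 and -0.002 m and horizontal distance between spool0_mid and spool1_mid above 0.045 m and contact force between each of bottle0, bottle1, bottle2, spool0, spool1 and the fingers below 0.2 N and value of joint cover above 0.15 m), for 0.2 s.
At the end, for the whole second after the job is handed in: every bottle present stands upright (within 10 degrees) inside the bottle bay and every spool present lies flat (within 10 degrees) inside the spool bay, spools side by side (centres over 45 mm apart), all at rest and let go, and the cover is shut to within 8 mm (x of bottle0_mid in the frame of crate between -0.076 and 0.076 m and y of bottle0_mid in the frame of crate between 0.002 and 0.131 m and z of each of bottle0_mid, bottle1_mid, bottle2_mid, spool0_mid, spool1_mid in the frame of crate below 0.125 m and angle between each of bottle0_mid, bottle1_mid, bottle2_mid, spool0_mid, spool1_mid's own z axis and vertical below 0.17 rad and x of bottle1_mid in the frame of crate between -0.076 and 0.076 m and y of bottle1_mid in the frame of crate between 0.002 and 0.131 m and x of bottle2_mid in the frame of crate between -0.076 and 0.076 m and y of bottle2_mid in the frame of crate between 0.002 and 0.131 m and x of spool0_mid in the frame of crate between -0.076 and 0.076 m and y of spool0_mid in the frame of crate between -0.131 and -0.002 m and x of spool1_mid in the frame of crate between -0.076 and 0.076 m and y of spool1_mid in the frame of crate between -0.131 and -0.002 m and horizontal distance between spool0_mid and spool1_mid above 0.045 m and contact force between each of bottle0, bottle1, bottle2, spool0, spool1 and the fingers below 0.2 N and linear speed of each of bottle0, bottle1, bottle2, spool0, spool1 below 0.03 m/s and value of joint cover below 0.008 m); the robot touches nothing.
It fails at once if a bottle or spool is dropped inside the crate (falls there freely, faster than 0.4 m/s) ((x of bottle0_mid in the frame of crate between -0.08 and 0.08 m and y of bottle0_mid in the frame of crate between -0.135 and 0.135 m and z of bottle0_mid in the frame of crate below 0.14 m and linear speed of bottle0 above 0.4 m/s and contact force between bottle0 and crate below 0.02 N) or (x of bottle1_mid in the frame of crate between -0.08 and 0.08 m and y of bottle1_mid in the frame of crate between -0.135 and 0.135 m and z of bottle1_mid in the frame of crate below 0.14 m and linear speed of bottle1 above 0.4 m/s and contact force between bottle1 and crate below 0.02 N) or (x of bottle2_mid in the frame of crate between -0.08 and 0.08 m and y of bottle2_mid in the frame of crate between -0.135 and 0.135 m and z of bottle2_mid in the frame of crate below 0.14 m and linear speed of bottle2 above 0.4 m/s and contact force between bottle2 and crate below 0.02 N) or (x of spool0_mid in the frame of crate between -0.08 and 0.08 m and y of spool0_mid in the frame of crate between -0.135 and 0.135 m and z of spool0_mid in the frame of crate below 0.14 m and linear speed of spool0 above 0.4 m/s and contact force between spool0 and crate below 0.02 N) or (x of spool1_mid in the frame of crate between -0.08 and 0.08 m and y of spool1_mid in the frame of crate between -0.135 and 0.135 m and z of spool1_mid in the frame of crate below 0.14 m and linear speed of spool1 above 0.4 m/s and contact force between spool1 and crate below 0.02 N)).
It fails at once if a bottle or spool is pressed or knocked against the crate with over 50 N (contact force between any of bottle0, bottle1, bottle2, spool0, spool1 and crate above 50 N).
Of bottle0, bottle1, bottle2, spool0, spool1 only 4 to 5 are there at a start; the rules pass over those that are not, and their reading is None.
At some moment in a run one of spool0, spool1 may be knocked a few centimetres aside while the robot is not near it.
It also fails if it takes over 210 s, if anything falls off the work surface, if the arm or the gripper's body presses on something with over 40 N, if the wrist force passes 120 N, or if a joint passes its speed limit or range.

### The arm

A 6-joint arm with a two-finger parallel gripper is mounted at the origin on the work surface; the furniture and walls round the work are solid. World frame = base frame: x ahead of the robot, y to its left, z up, the work surface at z = 0. Lengths are in mm, angles in rad, forces in N, time in s.
With the tool pointing down it reaches from about 350 to 775 mm from the base axis. Payload 7.3 kg.
Tool frame: the origin (TCP) lies at the very end of the fingers, on their centre line; the grasp point (between the pads) lies 19 mm behind it; z points along the fingers, y is the line along which they close (so a half turn about z gives the same grasp; the last joint's range is limited). The gripper opens to 92 mm and grips with 3 to 60 N. Pads are 19 mm wide; open, the fingers measure 130 mm over their backs; the gripper's body (75 mm by 190 mm) begins 47 mm behind the grasp point.
Start: joints at [1.196, 0.342, 1.524, -0, 1.275, -0.146], TCP at [119.058, 511.341, 226.741] pointing down, gripper open.
Joint ranges: [-2.53, 2.53], [-0.77, 2.02], [0.04, 2.7], [-1, 4.14], [0.28, 2.66], [-3.11, 3.11]. Speed limits (rad/s): [2.57, 2.57, 3.14, 3.14, 3.14, 3.14].

### API

Orientations are given as [roll, pitch, yaw] about the fixed x, y, z axes, in that order (R = Rz(yaw) Ry(pitch) Rx(roll)).
In Python, from plant import * gives the robot as it stands.
- The arm moves only by the tool arm_command, never from a script. Its arguments are lists of equal length, an entry for each row: "gripper": the finger opening in mm, from 0 to 91.8; "dp": the shift along the tool's x, y, z in units of 25 mm (1.0 is 25 mm), a list of three; "twist": the turn about the tool's z in units of 5 degrees (1.0 is 5 degrees). A call has exactly 5 rows; each row shifts and turns the commanded pose from where the row before left it, along the tool's axes as they then stand; what a row does not reach is not made up. A row lasts 1/8 s, in which the tool goes at most 62.5 mm and 10.7 degrees, less where a joint would pass 70% of its speed; a pose out of reach is approached as far as the arm can. A call is refused whole if a number of a shift passes 1 or a number of a turn 1, either way. A call with a gripper value outside its range is refused whole. The fingers move at their own pace and stop on an object; the grip force is fixed at half the most. Time passes only in rows, so rows that do not move let the fingers close, or fill a call up. It gives the time, the measured TCP pose, the force, the opening and the grip force at its end, in the units of the state.
- get_obs(): the state, without advancing time (a new reading comes with each control period).
- capture(name): name is "side" or "top" or "wrist"; returns the picture (400x640x3 uint8, red, green, blue); there is no depth.
- get_calibration(name): a dict with "mtx" (3x3 intrinsics, pixels), "position" and "attitude" of the camera in the world; the wrist camera has in their place "mount" (4x4, takes a point from camera to tool coordinates, whose origin is the TCP and whose axes are the flange's). Camera axes: x right, y down, z forward; pixel columns grow to the right and rows downward; lengths in mm; the calibration is good to about 2 mm. A picture is of the moment at which its call begins: read the wrist's pose just before it. get_calibration takes no time and is no camera call.
- close_job(): hands the job in; it is judged then, once.
The state is a dict: "time": time; "joint_positions": joint angles; "dq": joint speeds; "tau": joint torques, N m; "tool_pos": TCP position; "tcp_rot": TCP orientation; "contact_force": force on the tool from outside, world axes, zero at the start; "moment": the same for the moment, N m; "grip_width": finger opening in mm; "finger_force": force on a finger pad.
Only numpy, scipy, OpenCV 4.12 (cv2) and the standard library are available. Lean on these libraries where they do the work, as an engineer would, in place of code of your own. Each camera call takes 0.05 s, during which the arm holds its last target. There are 200 camera calls.

## Working session

There is one attempt and no reset: what is moved stays moved. The work goes in short steps, Python scripts to look and compute and a tool call to move; the robot and the scene stay as the last step left them, time stands still between calls to the robot, and variables do not carry over. Pictures are saved under pics/ and viewed, at most 14 in all, crops included, and the job is handed in when it is done.

Besides the shell and the picture viewer there is one more tool, called after ">>>" in YAML: its name, and indented under it one key for each argument. arm_command: Moves the arm, as the interface text tells. Its arguments: {"type":"object","properties":{"gripper":{"type":"array"},"dp":{"type":"array"},"twist":{"type":"array"}},"required":["gripper","dp","twist"]}

```bash
ls; mkdir -p pics; python3 - <<'E'
from plant import *
import cv2,numpy as np
o=get_obs();print({k:np.round(v,3).tolist() for k,v in o.items()})
for n in ("side","top","wrist"):
    c=get_calibration(n);print(n,{k:np.round(v,3).tolist() for k,v in c.items()})
    im=capture(n);cv2.imwrite(f"pics/{n}0.png",im[:,:,::-1])
E
```

```text
pics
{'time': 0.0, 'joint_positions': [1.196, 0.343, 1.525, 0.0, 1.275, -0.146], 'dq': [-0.001, -0.0, 0.001, -0.003, -0.003, -0.001], 'tau': [-0.001, -43.125, -24.423, 0.072, 0.056, -0.0], 'tool_pos': [118.901, 510.931, 226.016], 'tcp_rot': [-3.14, -0.0, 2.913], 'contact_force': [-0.206, 0.824, 0.081], 'moment': [0.007, 0.019, -0.042], 'finger_force': 0.0, 'grip_width': 91.934}
side {'mtx': [[366.14, 0.0, 319.629], [0.0, 366.14, 205.107], [0.0, 0.0, 1.0]], 'position': [141.128, -915.679, 567.217], 'attitude': [-2.018, -0.022, -0.476]}
top {'mtx': [[404.87, 0.0, 312.135], [0.0, 404.87, 199.891], [0.0, 0.0, 1.0]], 'position': [477.248, -80.556, 1145.648], 'attitude': [-3.062, 0.007, -1.543]}
wrist {'mtx': [[338.043, 0.0, 320.117], [0.0, 338.043, 196.259], [0.0, 0.0, 1.0]], 'mount': [[0.001, -0.97, -0.244, 66.005], [1.0, 0.001, -0.0, 0.487], [0.001, -0.244, 0.97, -158.114], [0.0, 0.0, 0.0, 1.0]]}
```

View pics/top0.png

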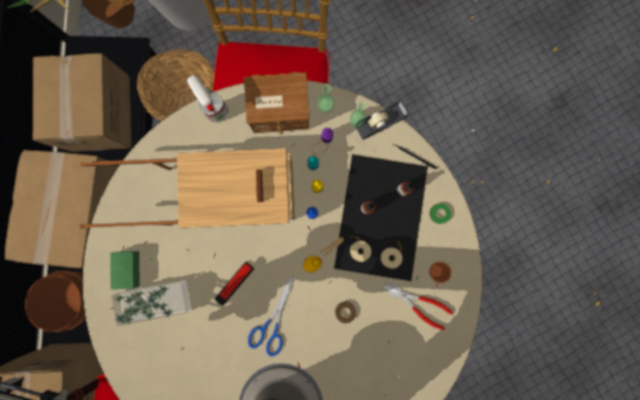

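View pics/side0.png

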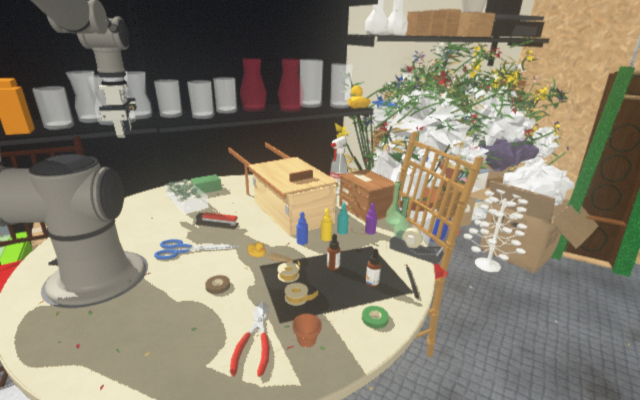

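The top view shows the crate (178–292, 150–226) with its grip bar at (260,185), and runners pointing image-left. On the mat are bottles at (367,208) and (405,187) and spools at (360,251) and (391,258).

Look-alikes:
- **Bottles:** purple (327,135), turquoise (313,162), yellow (318,186) and blue (312,212).
- **Rings and other round things:** brown ring (346,312), green ring (441,212), terracotta pot (440,271) and gold piece (312,263).

I choose the amber bottles and the pale spools on the mat, and will check them in a close crop.

```bash
cat > h.py <<'E'
from plant import *
import cv2,numpy as np
from scipy.spatial.transform import Rotation as R
def cam(n,obs=None):
    c=get_calibration(n);K=np.array(c["mtx"])
    if n=="wrist":
        o=obs or get_obs();M=np.array(c["mount"]);Rt=R.from_euler('xyz',o["tcp_rot"]).as_matrix()
        return K,Rt@M[:3,:3],np.array(o["tool_pos"])+Rt@M[:3,3]
    return K,R.from_euler('xyz',c["attitude"]).as_matrix(),np.array(c["position"])
def ray(n,uv,z,C=None):
    K,Rc,p=C or cam(n);d=Rc@np.linalg.solve(K,[uv[0],uv[1],1.]);return p+d*(z-p[2])/d[2]
def proj(n,P,C=None):
    K,Rc,p=C or cam(n);q=K@(Rc.T@(np.array(P,float)-p));return q[:2]/q[2]
def shift(dw,obs=None):  # world displacement -> tool axes, units of 25mm
    o=obs or get_obs();return np.round(R.from_euler('xyz',o["tcp_rot"]).as_matrix().T@np.array(dw)/25,2)
def save(im,name,box=None,k=1):
    if box: x0,y0,x1,y1=box;im=im[y0:y1,x0:x1]
    cv2.imwrite(f"pics/{name}.png",cv2.resize(im,None,fx=k,fy=k,interpolation=cv2.INTER_CUBIC)[:,:,::-1])
E
python3 - <<'E'
from h import *
t=cv2.imread("pics/top0.png")[:,:,::-1];s=cv2.imread("pics/side0.png")[:,:,::-1]
a=cv2.resize(t[140:290,160:450],None,fx=2.7,fy=2.7,interpolation=cv2.INTER_CUBIC)
save(t,"c1",(165,130,435,290),2.9); save(s,"c2",(230,140,430,330),3)
for u,v,z in [(367,208,0),(360,251,22),(391,258,22),(260,185,169),(178,150,143),(178,226,143),(289,149,143),(290,224,143)]:
    print((u,v),ray("top",(u,v),z).round(1))
for u,v,z in [(334,270,0),(373,285,0),(289,268,22),(296,290,22),(301,175,169)]:
    print("side",(u,v),ray("side",(u,v),z).round(1))
E
```

```text
(367, 208) [ 549.6 -226.3    0. ]
(360, 251) [ 429.1 -206.3   22. ]
(391, 258) [ 412.4 -291.8   22. ]
(260, 185) [587.7  55.8 169. ]
(178, 150) [673.5 269.1 143. ]
(178, 226) [483.  258.7 143. ]
(289, 149) [683.5 -10.  143. ]
(290, 224) [495.7 -18.6 143. ]
side (334, 270) [ 548.4 -234.3    0. ]
side (373, 285) [ 605.  -330.8    0. ]
side (289, 268) [ 433.8 -204.1   22. ]
side (296, 290) [ 414.5 -291.1   22. ]
side (301, 175) [575.   30.9 169. ]
```

View pics/c1.png

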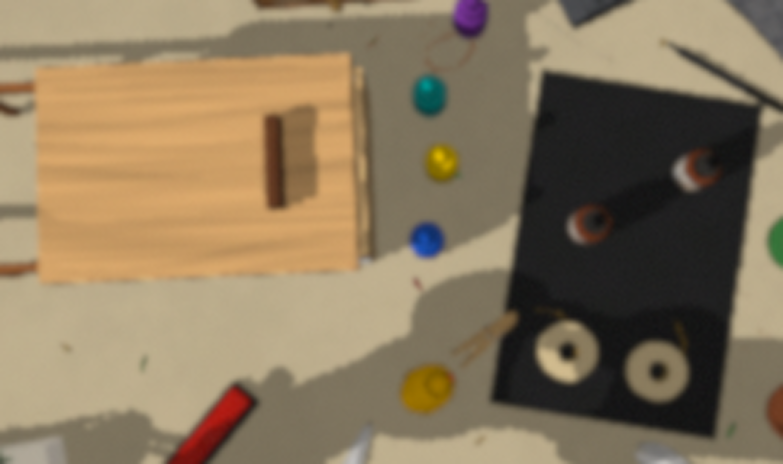

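View pics/c2.png

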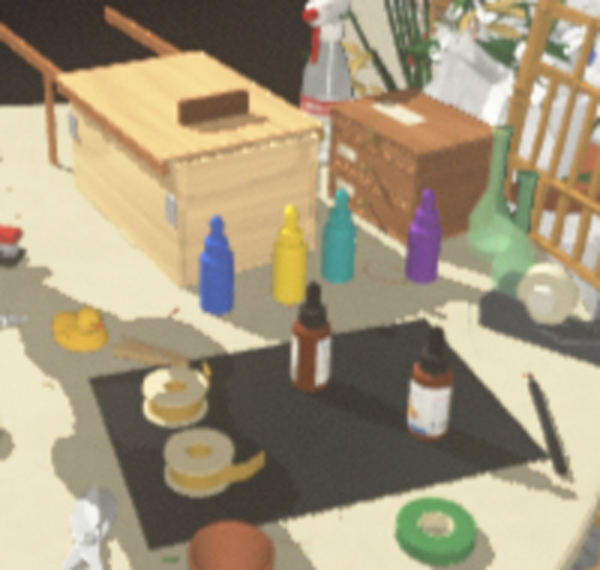

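The crops confirm two amber bottles with black collars and two pale spools on the mat. The crate top is clear and the grip bar is at about (260,185) in the top image. Next I move over the grip bar.

>>> arm_command:
  gripper: [91.8,80,70,60,60]
  dp:
    - [0,0,0]
    - [0,0,0]
    - [0,0,0]
    - [0,0,0]
    - [0,0,0]
  twist: [-0.6,-0.6,-0.6,-0.7,-0.6]

```text
time: 0.78
tool_pos: [119.0, 511.2, 226.5]
tcp_rot: [-3.141, -0.0, -3.098]
contact_force: [0.9, -0.1, -1.2]
grip_width: 60.8
finger_force: 0.0
```

>>> arm_command:
  gripper: [60,60,60,60,60]
  dp:
    - [-0.9,-0.96,0]
    - [-0.9,-0.96,0]
    - [-0.9,-0.96,0]
    - [-0.9,-0.96,0]
    - [-0.9,-0.96,0]
  twist: [0,0,0,0,0]

```text
time: 1.4
tool_pos: [237.0, 395.2, 226.6]
tcp_rot: [-3.141, -0.0, -3.1]
contact_force: [0.3, 0.2, -0.9]
grip_width: 60.1
finger_force: 0.0
```

>>> arm_command:
  gripper: [60,60,60,60,60]
  dp:
    - [-0.9,-0.96,0]
    - [-0.9,-0.96,0]
    - [-0.9,-0.96,0]
    - [-0.9,-0.96,0]
    - [-0.9,-0.96,0]
  twist: [0,0,0,0,0]

```text
time: 2.02
tool_pos: [354.4, 280.0, 226.6]
tcp_rot: [-3.142, -0.0, -3.1]
contact_force: [0.5, 0.5, -0.2]
grip_width: 60.2
finger_force: 0.0
```

>>> arm_command:
  gripper: [60,60,60,60,60]
  dp:
    - [-0.9,-0.96,0]
    - [-0.9,-0.96,0]
    - [-0.9,-0.96,0]
    - [-0.9,-0.96,0]
    - [-0.9,-0.96,0]
  twist: [0,0,0,0,0]

```text
time: 2.65
tool_pos: [471.9, 164.8, 226.5]
tcp_rot: [3.142, -0.0, -3.1]
contact_force: [0.1, 0.4, -0.1]
grip_width: 60.2
finger_force: 0.0
```

>>> arm_command:
  gripper: [60,60,60,60,60]
  dp:
    - [-0.9,-0.96,0]
    - [-0.9,-0.96,0]
    - [-0.9,-0.96,0]
    - [-0.8,-0.96,0]
    - [-0.7,-0.96,0]
  twist: [0,0,0,0,0]

```text
time: 3.28
tool_pos: [581.7, 49.4, 226.2]
tcp_rot: [3.141, -0.001, -3.1]
contact_force: [0.0, 0.2, 0.1]
grip_width: 60.1
finger_force: 0.0
```

```bash
python3 - <<'E'
from h import *
o=get_obs();print(o["time"],np.round(o["tool_pos"],1),np.round(o["tcp_rot"],3),o["grip_width"])
C=cam("wrist",o);im=capture("wrist");save(im,"w1")
b=(im.max(2)<120)
print(proj("wrist",(587,50,169),C))
E
```

```text
3.275 [581.7  49.4 226.2] [ 3.141e+00 -1.000e-03 -3.100e+00] 60.10538523192041
[319.79447908 221.0356918 ]
```

View pics/w1.png

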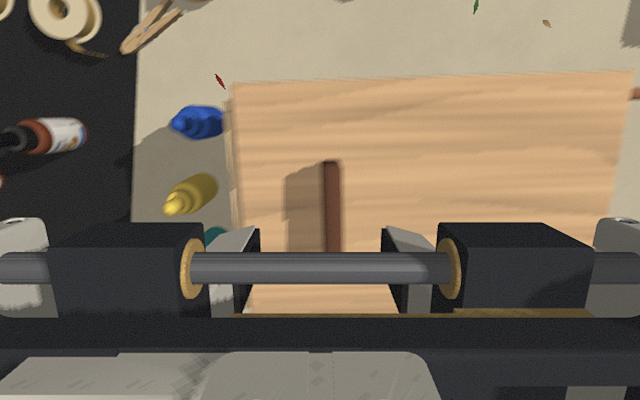

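The wrist view shows the bar's near end at about (331,161), the cover's near corners at (234,82) and (628,72), and the bar between the open fingers.

```bash
python3 - <<'E'
from h import *
im=cv2.imread("pics/w1.png")[:,:,::-1]
o=get_obs();C=cam("wrist",o)
for u,v,z in [(323,162,169),(339,162,169),(325,240,169),(340,240,169),(234,82,143),(628,72,143),(244,300,143)]: print((u,v),ray("wrist",(u,v),z,C).round(1))
for v in (180,210,235): print(v,[int(x) for x in im[v,310:350].astype(int).sum(1)])
E
```

```text
(323, 162) [549.2  47.4 169. ]
(339, 162) [548.8  57.6 169. ]
(325, 240) [602.3  51.  169. ]
(340, 240) [601.9  61.2 169. ]
(234, 82) [501.  -14.9 143. ]
(628, 72) [483.8 249.8 143. ]
(244, 300) [666.2 -10.5 143. ]
180 [357, 369, 355, 360, 371, 358, 366, 360, 343, 316, 288, 275, 265, 221, 179, 179, 189, 205, 220, 210, 219, 203, 223, 231, 233, 212, 237, 227, 227, 291, 340, 368, 437, 451, 489, 514, 542, 537, 539, 538]
210 [339, 324, 326, 330, 333, 347, 339, 337, 335, 307, 300, 272, 253, 238, 208, 177, 175, 191, 210, 207, 219, 210, 213, 222, 230, 227, 221, 236, 231, 241, 295, 341, 370, 397, 436, 464, 486, 503, 490, 492]
235 [349, 355, 343, 353, 344, 346, 350, 342, 352, 341, 318, 283, 269, 269, 216, 205, 169, 182, 197, 215, 209, 220, 226, 221, 218, 215, 234, 231, 235, 224, 287, 333, 367, 417, 427, 459, 482, 509, 505, 502]
```

>>> arm_command:
  gripper: [60,60,60,60,60]
  dp:
    - [-0.2,0.25,0.6]
    - [0,0,0.9]
    - [0,0,0.9]
    - [0,0,0.7]
    - [0,0,0]
  twist: [0,0,0,0,0]

```text
time: 3.95
tool_pos: [584.2, 58.0, 147.0]
tcp_rot: [3.141, -0.005, -3.099]
contact_force: [0.2, -0.6, -0.0]
grip_width: 60.0
finger_force: 0.0
```

>>> arm_command:
  gripper: [40,22,22,18,18]
  dp:
    - [0,0,0]
    - [0,0,0]
    - [0,0,0]
    - [0,0,0]
    - [0,0,0]
  twist: [0,0,0,0,0]

```text
time: 4.58
tool_pos: [586.0, 56.9, 149.4]
tcp_rot: [3.141, 0.0, -3.1]
contact_force: [0.3, 0.5, 0.6]
grip_width: 18.8
finger_force: 0.8
```

>>> arm_command:
  gripper: [18,18,18,18,18]
  dp:
    - [0,0.3,0]
    - [0,0.5,0]
    - [0,0.5,0]
    - [0,0.5,0]
    - [0,0.5,0]
  twist: [0,0,0,0,0]

```text
time: 5.2
tool_pos: [583.2, 115.2, 149.0]
tcp_rot: [3.142, -0.001, -3.099]
contact_force: [-1.3, -2.1, -0.7]
grip_width: 17.9
finger_force: 0.9
```

>>> arm_command:
  gripper: [18,18,18,18,18]
  dp:
    - [0,0.8,0]
    - [0,0.8,0]
    - [0,0.8,0]
    - [0,0.8,0]
    - [0,0.8,0]
  twist: [0,0,0,0,0]

```text
time: 5.82
tool_pos: [579.2, 215.5, 149.2]
tcp_rot: [3.141, -0.0, -3.1]
contact_force: [-1.8, -1.9, -0.3]
grip_width: 17.8
finger_force: 1.1
```

>>> arm_command:
  gripper: [18,18,18,18,18]
  dp:
    - [0,0.6,0]
    - [0,0.4,0]
    - [0,0.3,0]
    - [0,0.3,0]
    - [0,0.2,0]
  twist: [0,0,0,0,0]

```text
time: 6.45
tool_pos: [577.6, 259.2, 149.2]
tcp_rot: [3.141, 0.0, -3.1]
contact_force: [-1.8, -2.9, -0.3]
grip_width: 18.2
finger_force: 0.8
```

>>> arm_command:
  gripper: [18,18,18,18,18]
  dp:
    - [0,0.2,0]
    - [0,0.2,0]
    - [0,0.2,0]
    - [0,0.2,0]
    - [0,0.2,0]
  twist: [0,0,0,0,0]

```text
time: 7.08
tool_pos: [576.4, 284.3, 149.2]
tcp_rot: [3.141, 0.0, -3.1]
contact_force: [-1.0, -2.5, 0.3]
grip_width: 18.0
finger_force: 0.8
```

>>> arm_command:
  gripper: [18,18,18,18,18]
  dp:
    - [0,0.15,0]
    - [0,0.15,0]
    - [0,0.15,0]
    - [0,0.15,0]
    - [0,0.15,0]
  twist: [0,0,0,0,0]

```text
time: 7.7
tool_pos: [575.6, 302.9, 149.2]
tcp_rot: [3.142, -0.0, -3.1]
contact_force: [-1.0, -2.1, -0.4]
grip_width: 17.7
finger_force: 0.8
```

```bash
python3 - <<'E'
from h import *
o=get_obs();print(np.round(o["tool_pos"],1),o["contact_force"])
im=capture("top");save(im,"t2",(70,110,440,330),2.1)
E
```

```text
[575.6 302.9 149.2] [-0.95348439 -2.13204042 -0.36353622]
```

View pics/t2.png

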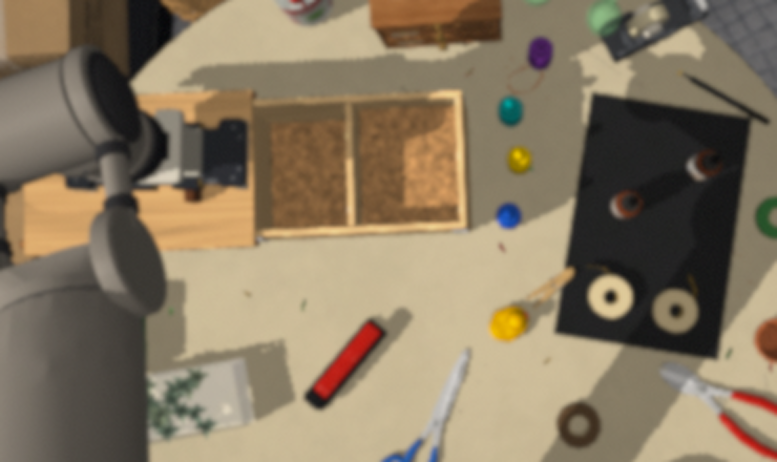

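The cover is nearly fully open and both cork bays are visible. The crate's outer -y corners are at crop (464,91) and (467,229), and the partition is at crop x≈351. I push on in small steps to the stop.

>>> arm_command:
  gripper: [18,18,18,18,18]
  dp:
    - [0,0.15,0]
    - [0,0.15,0]
    - [0,0.1,0]
    - [0,0.1,0]
    - [0,0.1,0]
  twist: [0,0,0,0,0]

```text
time: 8.38
tool_pos: [575.0, 317.8, 149.2]
tcp_rot: [3.142, 0.0, -3.1]
contact_force: [-1.0, -2.5, 0.2]
grip_width: 18.0
finger_force: 0.8
```

```bash
python3 - <<'E'
from h import *
P=lambda x,y,z:ray("top",(70+x/2.1,110+y/2.1),z).round(1)
for a in [(464,91,136),(467,229,136),(346,96,134),(355,96,134),(348,229,134),(357,229,134),(254,91,143),(256,246,143),(260,100,136),(262,234,136)]: print(a,P(*a))
E
```

```text
(464, 91, 136) [674.  -14.8 136. ]
(467, 229, 136) [508.3 -23.7 136. ]
(346, 96, 134) [664.5 127.4 134. ]
(355, 96, 134) [664.8 116.6 134. ]
(348, 229, 134) [504.4 118.1 134. ]
(357, 229, 134) [504.7 107.4 134. ]
(254, 91, 143) [665.9 236.  143. ]
(256, 246, 143) [481.1 224.1 143. ]
(260, 100, 136) [656.5 230.4 136. ]
(262, 234, 136) [495.6 219.8 136. ]
```

>>> arm_command:
  gripper: [18,18,18,18,18]
  dp:
    - [0,0.08,0]
    - [0,0.08,0]
    - [0,0.04,0]
    - [0,0,0]
    - [0,0,0]
  twist: [0,0,0,0,0]

```text
time: 9.0
tool_pos: [574.8, 322.4, 149.2]
tcp_rot: [-3.141, -0.0, -3.1]
contact_force: [-1.4, -4.1, 0.6]
grip_width: 17.8
finger_force: 1.9
```

>>> arm_command:
  gripper: [26,34,40,40,60]
  dp:
    - [0,0,0]
    - [0,0,0]
    - [0,0,-0.8]
    - [0,0,-1]
    - [0,0,-1]
  twist: [0,0,0,0,0]

```text
time: 9.62
tool_pos: [574.9, 323.1, 220.1]
tcp_rot: [3.141, 0.001, -3.1]
contact_force: [-0.0, 0.4, -0.3]
grip_width: 46.0
finger_force: 0.0
```

>>> arm_command:
  gripper: [76,76,76,76,76]
  dp:
    - [0.2,-0.9,-0.3]
    - [0.2,-0.9,0]
    - [0.2,-0.9,0]
    - [0.2,-0.9,0]
    - [0.2,-0.9,0]
  twist: [0,0,0,0,0]

```text
time: 10.25
tool_pos: [554.6, 208.9, 227.0]
tcp_rot: [3.141, 0.001, -3.1]
contact_force: [-0.0, 0.2, -0.5]
grip_width: 76.1
finger_force: 0.0
```

>>> arm_command:
  gripper: [76,76,76,76,76]
  dp:
    - [0.2,-0.9,0]
    - [0.2,-0.9,0]
    - [0.2,-0.9,0]
    - [0.2,-0.9,0]
    - [0.2,-0.9,0]
  twist: [0,0,0,0,0]

```text
time: 10.88
tool_pos: [534.2, 94.9, 226.9]
tcp_rot: [3.141, 0.001, -3.1]
contact_force: [0.7, 0.6, -0.4]
grip_width: 75.8
finger_force: 0.0
```

>>> arm_command:
  gripper: [76,76,76,76,76]
  dp:
    - [0.2,-0.9,0]
    - [0.2,-0.9,0]
    - [0.2,-0.9,0]
    - [0.2,-0.9,0]
    - [0.2,-0.9,0]
  twist: [0,0,0,0,0]

```text
time: 11.5
tool_pos: [513.9, -18.5, 226.9]
tcp_rot: [3.141, 0.001, -3.1]
contact_force: [0.9, 0.7, 0.5]
grip_width: 75.9
finger_force: 0.0
```

>>> arm_command:
  gripper: [76,76,76,76,76]
  dp:
    - [0.2,-0.9,0]
    - [0.2,-0.9,0]
    - [0.2,-0.9,0]
    - [0.2,-0.9,0]
    - [0.2,-0.9,0]
  twist: [0,0,0,0,0]

```text
time: 12.12
tool_pos: [493.5, -132.0, 226.9]
tcp_rot: [-3.142, 0.001, -3.1]
contact_force: [0.3, -0.5, 0.0]
grip_width: 75.9
finger_force: 0.0
```

>>> arm_command:
  gripper: [76,76,76,76,76]
  dp:
    - [0.2,-0.9,0]
    - [0.2,-0.9,0]
    - [0.2,-0.9,0]
    - [0.2,-0.9,0]
    - [0,0,0]
  twist: [0,0,0,0,0]

```text
time: 12.75
tool_pos: [477.2, -223.1, 226.7]
tcp_rot: [-3.141, 0.001, -3.102]
contact_force: [0.3, 0.7, 0.4]
grip_width: 75.9
finger_force: 0.0
```

```bash
python3 - <<'E'
from h import *
o=get_obs();print(o["time"],np.round(o["tool_pos"],1),np.round(o["tcp_rot"],3))
im=capture("wrist");save(im,"w2")
E
```

```text
12.75 [ 477.2 -223.1  226.7] [-3.141e+00  1.000e-03 -3.102e+00]
```

View pics/w2.png

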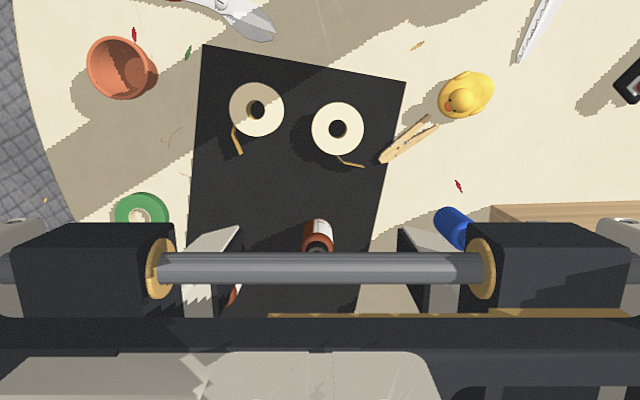

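The wrist view shows the two spools at about (338,129) and (257,110), apart from the bottles, the duck and the pot.

```bash
cat >> h.py <<'E'
def spools(im,C,z=22):
    m=cv2.inRange(im,(150,140,110),(255,255,255)); out=[]
    for c in cv2.findContours(m,cv2.RETR_EXTERNAL,cv2.CHAIN_APPROX_NONE)[0]:
        a=cv2.contourArea(c); (u,v),r=cv2.minEnclosingCircle(c)
        if 15<r<45 and a>0.75*np.pi*r*r:
            e=cv2.fitEllipse(c); out.append((np.round(e[0],1),np.round(e[1],1),ray("wrist",e[0],z,C).round(1)))
    return out
E
python3 - <<'E'
from h import *
im=cv2.imread("pics/w2.png")[:,:,::-1];C=cam("wrist")
for s in spools(im,C): print(s)
for uv in [(338,129),(257,110)]: print(ray("wrist",uv,22,C))
E
```

```text
(array([337.3, 128.2]), array([51.3, 52.4]), array([ 428. , -205.5,   22. ]))
(array([256.1, 109.3]), array([52. , 54.7]), array([ 412.2, -290.9,   22. ]))
[ 428.7904084  -204.72038783   22.        ]
[ 412.90415223 -289.9290058    22.        ]
```

>>> arm_command:
  gripper: [76,76,76,76,76]
  dp:
    - [0.38,0.16,0.95]
    - [0.38,0.16,0.95]
    - [0.38,0.16,0.95]
    - [0.38,0.16,0.95]
    - [0.38,0.16,0.95]
  twist: [0,0,0,0,0]

```text
time: 13.42
tool_pos: [429.1, -202.8, 107.4]
tcp_rot: [3.142, 0.001, -3.099]
contact_force: [0.6, -0.5, -0.0]
grip_width: 76.5
finger_force: 0.0
```

>>> arm_command:
  gripper: [76,76,76,76,76]
  dp:
    - [0,0,0.95]
    - [0,0,0.95]
    - [0,0,0.95]
    - [0,0,0.8]
    - [0,0,0.45]
  twist: [0,0,0,0,0]

```text
time: 14.05
tool_pos: [429.1, -202.9, 4.8]
tcp_rot: [3.141, -0.001, -3.099]
contact_force: [-0.0, -0.4, -0.5]
grip_width: 76.3
finger_force: 0.0
```

>>> arm_command:
  gripper: [60,50,48,48,48]
  dp:
    - [0,0,0]
    - [0,0,0]
    - [0,0,0]
    - [0,0,0]
    - [0,0,0]
  twist: [0,0,0,0,0]

```text
time: 14.68
tool_pos: [429.7, -204.1, 6.2]
tcp_rot: [-3.141, 0.001, -3.1]
contact_force: [-0.1, 0.9, 5.5]
grip_width: 53.5
finger_force: 30.0
```

>>> arm_command:
  gripper: [48,48,48,48,48]
  dp:
    - [0,0,-0.5]
    - [0,0,-1]
    - [0,0,-1]
    - [0,0,-1]
    - [0,0,-1]
  twist: [0,0,0,0,0]

```text
time: 15.3
tool_pos: [428.9, -203.7, 119.3]
tcp_rot: [3.142, 0.0, -3.1]
contact_force: [0.4, -0.6, -1.7]
grip_width: 53.4
finger_force: 30.0
```

>>> arm_command:
  gripper: [48,48,48,48,48]
  dp:
    - [-0.8,0.9,-0.7]
    - [-0.8,0.9,-0.7]
    - [-0.8,0.9,-0.7]
    - [-0.8,0.9,-0.7]
    - [-0.8,0.9,-0.5]
  twist: [0,0,0,0,0]

```text
time: 15.92
tool_pos: [524.7, -86.5, 201.9]
tcp_rot: [-3.141, 0.001, -3.1]
contact_force: [0.4, 0.4, -1.5]
grip_width: 53.1
finger_force: 30.0
```

>>> arm_command:
  gripper: [48,48,48,48,48]
  dp:
    - [-0.8,0.9,0]
    - [-0.8,0.9,0]
    - [-0.8,0.9,0]
    - [-0.8,0.9,0]
    - [-0.8,0.9,0]
  twist: [0,0,0,0,0]

```text
time: 16.55
tool_pos: [619.7, 30.1, 201.0]
tcp_rot: [-3.142, -0.0, -3.1]
contact_force: [0.2, 0.8, -0.9]
grip_width: 53.5
finger_force: 30.0
```

>>> arm_command:
  gripper: [48,48,48,48,48]
  dp:
    - [-0.2,0.9,0]
    - [0,0,0]
    - [0,0,0]
    - [0,0,0]
    - [0,0,0]
  twist: [0,0,0,0,0]

```text
time: 17.18
tool_pos: [623.5, 51.3, 200.7]
tcp_rot: [-3.142, 0.0, -3.101]
contact_force: [0.3, -1.2, -0.7]
grip_width: 53.4
finger_force: 30.0
```

```bash
python3 - <<'E'
from h import *
o=get_obs();print(o["time"],np.round(o["tool_pos"],1),np.round(o["tcp_rot"],3),np.round(o["contact_force"],1))
im=capture("wrist");save(im,"w3")
C=cam("wrist",o)
O=np.array([584.7,117.5,0]);ex=np.array([.9989,.0471,0]);ey=np.array([-.0471,.9989,0])
for x,y in [(-83,-137),(-75,-129),(-75,-4),(-75,4),(-75,129),(-83,137)]: print((x,y),proj("wrist",O+x*ex+y*ey+[0,0,136 if abs(y)>5 else 134],C).round(0))
E
```

```text
17.175 [623.5  51.3 200.7] [-3.142  0.    -3.101] [ 0.3 -1.2 -0.7]
(-83, -137) [203.  21.]
(-75, -129) [218.  36.]
(-75, -4) [423.  35.]
(-75, 4) [436.  35.]
(-75, 129) [643.  33.]
(-83, 137) [660.  19.]
```

View pics/w3.png

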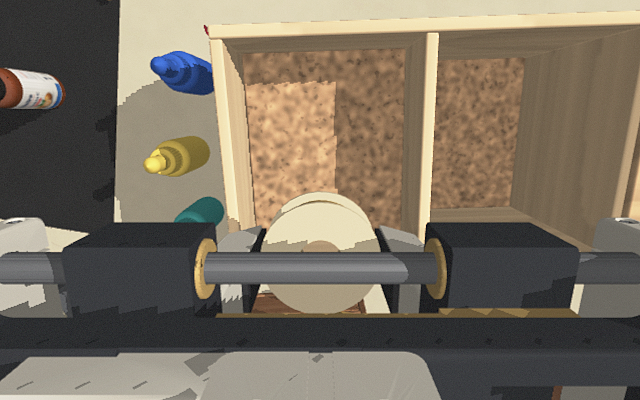

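The wrist view shows the spool held and the bay mouth below it. The outer corner is at about (211,26), the inner corner at about (223,40), and the partition's near end at about (427–438,34).

```bash
python3 - <<'E'
from h import *
C=cam("wrist")
O=np.array([584.7,117.5]);A=np.array([[.9989,.0471],[-.0471,.9989]])
for u,v,z in [(211,26,136),(223,40,136),(427,34,134),(438,34,134),(421,218,134),(432,218,134),(236,200,136),(640,11,136)]:
    p=ray("wrist",(u,v),z,C); print((u,v),p.round(1),"crate",(A@(p[:2]-O)).round(1))
E
```

```text
(211, 26) [510.6 -18.6 136. ] crate [ -80.4 -132.5]
(223, 40) [518.2 -11.6 136. ] crate [ -72.6 -125.8]
(427, 34) [509.2 112.6 134. ] crate [-75.7  -1.3]
(438, 34) [508.9 119.3 134. ] crate [-75.6   5.4]
(421, 218) [626.8 122.4 134. ] crate [42.3  3. ]
(432, 218) [626.5 130.1 134. ] crate [42.3 10.6]
(236, 200) [618.7  -5.6 136. ] crate [  28.2 -124.6]
(640, 11) [491.7 237.5 136. ] crate [-87.2 124.3]
```

```bash
python3 - <<'E'
from h import *
C=cam("wrist");O=np.array([585.,120.5]);t=np.radians(3);A=np.array([[np.cos(t),np.sin(t)],[-np.sin(t),np.cos(t)]])
im=cv2.imread("pics/w3.png")[:,:,::-1]
for u,v in [(406,60),(405,120),(406,200),(245,60),(248,120),(522,70),(517,180),(300,50)]:
    print((u,v),[(z,*(A@(ray("wrist",(u,v),z,C)[:2]-O)).round(0)) for z in (10,25,40,80,90,100,110,120)])
E
```

```text
(406, 60) [(10, np.float64(-78.0), np.float64(14.0)), (25, np.float64(-76.0), np.float64(10.0)), (40, np.float64(-74.0), np.float64(6.0)), (80, np.float64(-69.0), np.float64(-3.0)), (90, np.float64(-67.0), np.float64(-5.0)), (100, np.float64(-66.0), np.float64(-8.0)), (110, np.float64(-65.0), np.float64(-10.0)), (120, np.float64(-63.0), np.float64(-13.0))]
(405, 120) [(10, np.float64(-22.0), np.float64(16.0)), (25, np.float64(-22.0), np.float64(12.0)), (40, np.float64(-22.0), np.float64(8.0)), (80, np.float64(-23.0), np.float64(-2.0)), (90, np.float64(-24.0), np.float64(-4.0)), (100, np.float64(-24.0), np.float64(-6.0)), (110, np.float64(-24.0), np.float64(-9.0)), (120, np.float64(-25.0), np.float64(-11.0))]
(406, 200) [(10, np.float64(62.0), np.float64(21.0)), (25, np.float64(58.0), np.float64(17.0)), (40, np.float64(54.0), np.float64(13.0)), (80, np.float64(43.0), np.float64(3.0)), (90, np.float64(40.0), np.float64(0.0)), (100, np.float64(38.0), np.float64(-3.0)), (110, np.float64(35.0), np.float64(-5.0)), (120, np.float64(32.0), np.float64(-8.0))]
(245, 60) [(10, np.float64(-80.0)
[... 1096 characters left out ...]
.float64(41.0), np.float64(136.0)), (25, np.float64(38.0), np.float64(127.0)), (40, np.float64(35.0), np.float64(119.0)), (80, np.float64(27.0), np.float64(95.0)), (90, np.float64(25.0), np.float64(89.0)), (100, np.float64(23.0), np.float64(83.0)), (110, np.float64(20.0), np.float64(77.0)), (120, np.float64(18.0), np.float64(71.0))]
(300, 50) [(10, np.float64(-88.0), np.float64(-89.0)), (25, np.float64(-86.0), np.float64(-88.0)), (40, np.float64(-83.0), np.float64(-87.0)), (80, np.float64(-77.0), np.float64(-85.0)), (90, np.float64(-75.0), np.float64(-84.0)), (100, np.float64(-73.0), np.float64(-84.0)), (110, np.float64(-72.0), np.float64(-83.0)), (120, np.float64(-70.0), np.float64(-83.0))]
```

>>> arm_command:
  gripper: [48,48,48,48,48]
  dp:
    - [-0.05,0.2,0.5]
    - [0,0,1]
    - [0,0,1]
    - [0,0,0.9]
    - [0,0,0.6]
  twist: [0,0,0,0,0]

```text
time: 17.85
tool_pos: [623.9, 57.3, 98.4]
tcp_rot: [3.141, -0.002, -3.1]
contact_force: [-0.8, 1.0, -0.8]
grip_width: 53.4
finger_force: 30.0
```

>>> arm_command:
  gripper: [48,48,48,48,48]
  dp:
    - [0,0,0.05]
    - [0,0,0.05]
    - [0,0,0.05]
    - [0,0,0.05]
    - [0,0,0]
  twist: [0,0,0,0,0]

```text
time: 18.48
tool_pos: [624.8, 57.0, 95.7]
tcp_rot: [3.141, 0.0, -3.1]
contact_force: [-0.0, 0.4, -0.1]
grip_width: 53.5
finger_force: 30.0
```

>>> arm_command:
  gripper: [48,48,48,48,48]
  dp:
    - [0,0,0.05]
    - [0,0,0.05]
    - [0,0,0.05]
    - [0,0,0.05]
    - [0,0,0]
  twist: [0,0,0,0,0]

```text
time: 19.1
tool_pos: [624.6, 57.1, 90.3]
tcp_rot: [3.141, -0.0, -3.1]
contact_force: [0.1, -0.1, -0.0]
grip_width: 53.7
finger_force: 30.0
```

>>> arm_command:
  gripper: [48,48,48,48,48]
  dp:
    - [0,0,0.04]
    - [0,0,0.04]
    - [0,0,0.04]
    - [0,0,0.04]
    - [0,0,0]
  twist: [0,0,0,0,0]

```text
time: 19.73
tool_pos: [624.9, 57.1, 89.2]
tcp_rot: [-3.141, 0.002, -3.1]
contact_force: [-6.7, 0.1, 14.9]
grip_width: 53.0
finger_force: 30.0
```

Contact is felt at 14.9 N with TCP z at 89. I ease back slightly and let go.

>>> arm_command:
  gripper: [48,48,55,60,64]
  dp:
    - [0,0,-0.04]
    - [0,0,0]
    - [0,0,0]
    - [0,0,0]
    - [0,0,0]
  twist: [0,0,0,0,0]

```text
time: 20.35
tool_pos: [624.6, 57.0, 87.2]
tcp_rot: [3.141, -0.0, -3.1]
contact_force: [0.8, 0.5, 0.2]
grip_width: 63.5
finger_force: 0.0
```

>>> arm_command:
  gripper: [66,66,66,66,66]
  dp:
    - [0,0,0]
    - [0,0,-0.4]
    - [0,0,-0.8]
    - [0,0,-1]
    - [0,0,-1]
  twist: [0,0,0,0,0]

```text
time: 20.98
tool_pos: [624.8, 57.1, 169.0]
tcp_rot: [3.142, 0.001, -3.1]
contact_force: [0.3, -0.2, -0.3]
grip_width: 66.2
finger_force: 0.0
```

>>> arm_command:
  gripper: [76,76,76,76,76]
  dp:
    - [0.8,-0.9,-0.6]
    - [0.8,-0.9,-0.6]
    - [0.8,-0.9,0]
    - [0.8,-0.9,0]
    - [0.8,-0.9,0]
  twist: [0,0,0,0,0]

```text
time: 21.6
tool_pos: [529.0, -60.3, 198.3]
tcp_rot: [-3.141, 0.001, -3.1]
contact_force: [1.0, -1.4, -0.1]
grip_width: 76.0
finger_force: 0.0
```

>>> arm_command:
  gripper: [76,76,76,76,76]
  dp:
    - [0.5,-1,0]
    - [0.5,-1,0]
    - [0.5,-1,0]
    - [0.5,-1,0]
    - [0.5,-1,0]
  twist: [0,0,0,0,0]

```text
time: 22.22
tool_pos: [472.0, -187.9, 198.3]
tcp_rot: [-3.141, 0.001, -3.1]
contact_force: [0.0, -0.3, -0.2]
grip_width: 76.1
finger_force: 0.0
```

>>> arm_command:
  gripper: [76,76,76,76,76]
  dp:
    - [0,-1,0]
    - [0,-1,0]
    - [0,-1,0]
    - [0,-1,0]
    - [0,0,0]
  twist: [0,0,0,0,0]

```text
time: 22.85
tool_pos: [476.4, -288.6, 197.5]
tcp_rot: [-3.141, 0.0, -3.102]
contact_force: [-0.1, -0.2, -0.2]
grip_width: 76.4
finger_force: 0.0
```

```bash
python3 - <<'E'
from h import *
o=get_obs();print(o["time"],np.round(o["tool_pos"],1),np.round(o["tcp_rot"],3))
C=cam("wrist",o);im=capture("wrist");save(im,"w4")
for s in spools(im,C): print(s)
t=capture("top");save(t,"t4",(70,110,440,330),2.1)
E
```

```text
22.85 [ 476.4 -288.6  197.5] [-3.141  0.    -3.102]
(array([318.6, 112.6]), array([55.9, 57.5]), array([ 411.9, -292.2,   22. ]))
```

View pics/t4.png

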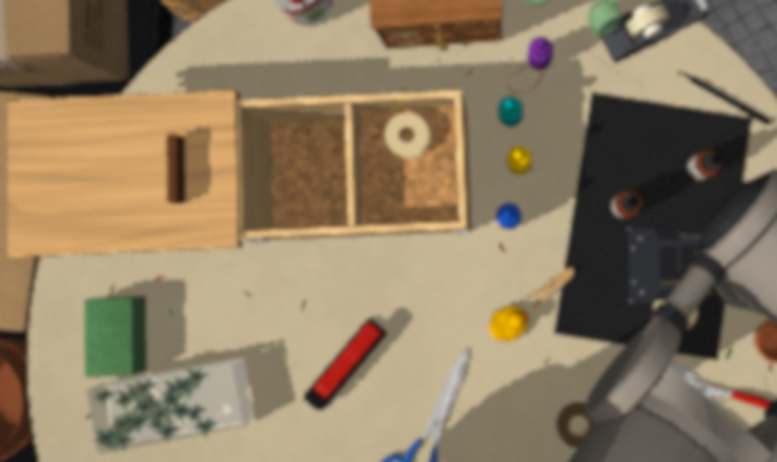

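The top view shows spool 1 flat in the bay at crop (407,134), and the cover fully open. The second spool has not moved; it is at (412,-292).

>>> arm_command:
  gripper: [76,76,76,76,76]
  dp:
    - [0.52,0,0.9]
    - [0.52,0,0.9]
    - [0.52,0,0.9]
    - [0.52,0,0.9]
    - [0.5,0,0.9]
  twist: [0,0,0,0,0]

```text
time: 23.58
tool_pos: [411.8, -288.6, 84.6]
tcp_rot: [3.142, 0.0, -3.099]
contact_force: [0.3, 0.1, -0.6]
grip_width: 76.1
finger_force: 0.0
```

>>> arm_command:
  gripper: [76,76,76,76,76]
  dp:
    - [0,0,0.95]
    - [0,0,0.95]
    - [0,0,0.8]
    - [0,0,0.4]
    - [0,0,0.05]
  twist: [0,0,0,0,0]

```text
time: 24.2
tool_pos: [412.0, -289.0, 6.0]
tcp_rot: [3.141, -0.0, -3.099]
contact_force: [0.5, -0.4, -0.1]
grip_width: 76.3
finger_force: 0.0
```

>>> arm_command:
  gripper: [60,50,48,48,48]
  dp:
    - [0,0,0]
    - [0,0,0]
    - [0,0,0]
    - [0,0,0]
    - [0,0,0]
  twist: [0,0,0,0,0]

```text
time: 24.82
tool_pos: [412.4, -290.1, 6.8]
tcp_rot: [-3.141, 0.001, -3.1]
contact_force: [-1.0, -0.9, 5.7]
grip_width: 53.3
finger_force: 30.0
```

>>> arm_command:
  gripper: [48,48,48,48,48]
  dp:
    - [0,0,-0.5]
    - [0,0,-1]
    - [0,0,-1]
    - [0,0,-1]
    - [0,0,-1]
  twist: [0,0,0,0,0]

```text
time: 25.45
tool_pos: [411.7, -289.3, 120.0]
tcp_rot: [3.141, -0.0, -3.1]
contact_force: [0.3, 0.1, 0.6]
grip_width: 53.4
finger_force: 30.0
```

>>> arm_command:
  gripper: [48,48,48,48,48]
  dp:
    - [-0.4,0.9,-0.65]
    - [-0.4,0.9,-0.65]
    - [-0.4,0.9,-0.65]
    - [-0.4,0.9,-0.65]
    - [-0.4,0.9,-0.6]
  twist: [0,0,0,0,0]

```text
time: 26.08
tool_pos: [457.1, -174.2, 199.7]
tcp_rot: [3.141, -0.0, -3.1]
contact_force: [0.6, 0.2, 0.1]
grip_width: 53.1
finger_force: 30.0
```

>>> arm_command:
  gripper: [48,48,48,48,48]
  dp:
    - [-0.4,0.9,0]
    - [-0.4,0.9,0]
    - [-0.4,0.9,0]
    - [-0.4,0.9,0]
    - [-0.4,0.9,0]
  twist: [0,0,0,0,0]

```text
time: 26.7
tool_pos: [502.3, -59.7, 199.1]
tcp_rot: [3.141, -0.0, -3.1]
contact_force: [0.5, -0.2, -0.8]
grip_width: 53.5
finger_force: 30.0
```

>>> arm_command:
  gripper: [48,48,48,48,48]
  dp:
    - [-0.4,0.9,0]
    - [-0.4,0.9,0]
    - [-0.5,0.9,0]
    - [-0.5,0.9,0]
    - [-0.35,0.85,0]
  twist: [0,0,0,0,0]

```text
time: 27.32
tool_pos: [551.5, 53.6, 199.0]
tcp_rot: [3.141, -0.0, -3.1]
contact_force: [-0.3, 0.1, -1.2]
grip_width: 53.2
finger_force: 30.0
```

>>> arm_command:
  gripper: [48,48,48,48,48]
  dp:
    - [0,0,0.5]
    - [0,0,1]
    - [0,0,1]
    - [0,0,0.9]
    - [0,0,0.6]
  twist: [0,0,0,0,0]

```text
time: 27.95
tool_pos: [550.4, 52.0, 97.3]
tcp_rot: [3.142, -0.002, -3.1]
contact_force: [-0.1, 0.1, -1.2]
grip_width: 53.0
finger_force: 30.0
```

>>> arm_command:
  gripper: [48,48,48,48,48]
  dp:
    - [0,0,0.06]
    - [0,0,0.06]
    - [0,0,0.05]
    - [0,0,0.03]
    - [0,0,0]
  twist: [0,0,0,0,0]

```text
time: 28.58
tool_pos: [551.7, 52.8, 93.9]
tcp_rot: [3.142, 0.0, -3.1]
contact_force: [0.2, 0.3, -0.7]
grip_width: 53.4
finger_force: 30.0
```

>>> arm_command:
  gripper: [48,48,48,48,48]
  dp:
    - [0,0,0.05]
    - [0,0,0.05]
    - [0,0,0.04]
    - [0,0,0]
    - [0,0,0]
  twist: [0,0,0,0,0]

```text
time: 29.2
tool_pos: [551.6, 52.7, 90.2]
tcp_rot: [3.141, 0.0, -3.1]
contact_force: [-0.8, 0.1, -0.1]
grip_width: 53.2
finger_force: 30.0
```

>>> arm_command:
  gripper: [48,48,48,48,48]
  dp:
    - [0,0,0.04]
    - [0,0,0.04]
    - [0,0,0.02]
    - [0,0,0]
    - [0,0,0]
  twist: [0,0,0,0,0]

```text
time: 29.82
tool_pos: [551.8, 52.8, 89.8]
tcp_rot: [-3.141, 0.002, -3.1]
contact_force: [-4.9, 0.1, 14.0]
grip_width: 53.2
finger_force: 30.0
```

>>> arm_command:
  gripper: [48,48,55,60,64]
  dp:
    - [0,0,-0.04]
    - [0,0,0]
    - [0,0,0]
    - [0,0,0]
    - [0,0,0]
  twist: [0,0,0,0,0]

```text
time: 30.45
tool_pos: [551.5, 52.7, 88.4]
tcp_rot: [3.141, -0.0, -3.1]
contact_force: [0.5, -0.3, 0.5]
grip_width: 63.1
finger_force: 0.0
```

>>> arm_command:
  gripper: [66,66,66,66,66]
  dp:
    - [0,0,0]
    - [0,0,-0.5]
    - [0,0,-1]
    - [0,0,-1]
    - [0,0,-1]
  twist: [0,0,0,0,0]

```text
time: 31.08
tool_pos: [551.7, 52.7, 178.0]
tcp_rot: [3.142, 0.001, -3.1]
contact_force: [0.2, -0.8, -0.0]
grip_width: 66.0
finger_force: 0.0
```

>>> arm_command:
  gripper: [60,60,60,60,60]
  dp:
    - [0,0,-1]
    - [0,0,-1]
    - [0,0,0]
    - [0,0,0]
    - [0,0,0]
  twist: [0,1,1,1,1]

```text
time: 31.7
tool_pos: [551.6, 52.7, 227.3]
tcp_rot: [3.141, 0.001, 2.831]
contact_force: [0.1, 0.1, 0.9]
grip_width: 59.9
finger_force: 0.0
```

>>> arm_command:
  gripper: [60,60,60,60,60]
  dp:
    - [0,0,0]
    - [0,0,0]
    - [0,0,0]
    - [0,0,0]
    - [0,0,0]
  twist: [1,1,1,1,1]

```text
time: 32.33
tool_pos: [551.6, 52.7, 227.2]
tcp_rot: [3.141, 0.001, 2.395]
contact_force: [0.4, 0.0, -0.8]
grip_width: 60.2
finger_force: 0.0
```

>>> arm_command:
  gripper: [60,60,60,60,60]
  dp:
    - [0,0,0]
    - [0,0,0]
    - [0,0,0]
    - [0,0,0]
    - [0,0,0]
  twist: [1,1,1,1,1]

```text
time: 32.95
tool_pos: [551.6, 52.7, 227.2]
tcp_rot: [3.141, 0.0, 1.959]
contact_force: [-0.1, -0.0, 0.1]
grip_width: 59.8
finger_force: 0.0
```

>>> arm_command:
  gripper: [60,60,60,60,60]
  dp:
    - [0,0,0]
    - [0,0,0]
    - [0,0,0]
    - [0,0,0]
    - [0,0,0]
  twist: [1,1,1,1,0]

```text
time: 33.58
tool_pos: [551.6, 52.7, 227.0]
tcp_rot: [3.141, 0.0, 1.613]
contact_force: [-0.1, -0.0, 0.2]
grip_width: 59.7
finger_force: 0.0
```

```bash
python3 - <<'E'
from h import *
o=get_obs();print(o["time"],np.round(o["tool_pos"],1),np.round(o["tcp_rot"],3))
for u,v in [(371.2,205.5),(409.5,185.2)]: print(ray("top",(u,v),100).round(1))
for u,v in [(230+314/3,140+286/3),(230+436/3,140+331/3)]: print("side",ray("side",(u,v),100).round(1))
t=capture("top");w=capture("wrist")
a=cv2.resize(t[140:240,160:320],None,fx=2.4,fy=2.4);b=cv2.resize(t[140:290,300:450],None,fx=1.6,fy=1.6)
save(np.hstack([a[:240],b]),"t5");save(w,"w5")
E
```

```text
33.575 [551.6  52.7 227. ] [3.141 0.    1.613]
[ 550.  -224.3  100. ]
[ 605.6 -322.7  100. ]
side [ 550.5 -226.   100. ]
side [ 603.4 -328.   100. ]
```

View pics/w5.png

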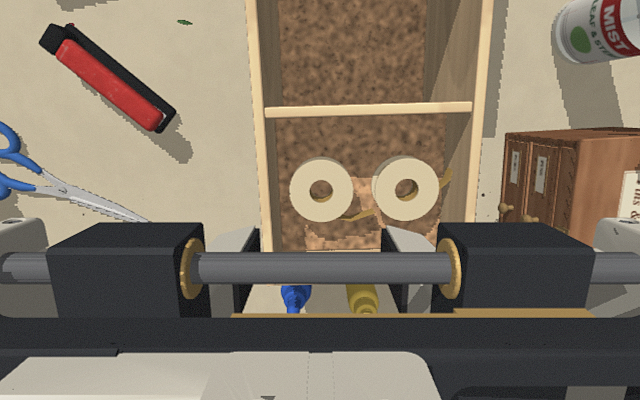

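The wrist view shows both spools flat and side by side at (321,190) and (406,188), and the partition at rows 103–117. Both cameras put the bottles at (550,-225) and (604,-325).

>>> arm_command:
  gripper: [60,60,60,60,60]
  dp:
    - [-0.93,-0.05,0]
    - [-0.93,-0.05,0]
    - [-0.93,-0.05,0]
    - [-0.93,-0.05,0]
    - [-0.93,-0.05,0]
  twist: [0,0,0,0,0]

```text
time: 34.3
tool_pos: [550.1, -64.4, 226.5]
tcp_rot: [3.141, -0.0, 1.614]
contact_force: [0.1, 0.1, -0.5]
grip_width: 59.5
finger_force: 0.0
```

>>> arm_command:
  gripper: [60,60,60,60,60]
  dp:
    - [-0.93,-0.05,0]
    - [-0.93,-0.05,0]
    - [-0.93,-0.05,0]
    - [-0.93,-0.05,0]
    - [-0.93,-0.05,0]
  twist: [0,0,0,0,0]

```text
time: 34.92
tool_pos: [548.8, -181.0, 226.4]
tcp_rot: [3.141, -0.0, 1.614]
contact_force: [0.0, 0.7, 0.1]
grip_width: 60.0
finger_force: 0.0
```

>>> arm_command:
  gripper: [60,60,60,60,60]
  dp:
    - [-0.9,-0.03,0]
    - [-0.9,0,0]
    - [0,0,0.9]
    - [0,0,0.9]
    - [0,0,0.9]
  twist: [0,0,0,0,0]

```text
time: 35.55
tool_pos: [550.0, -225.9, 158.0]
tcp_rot: [3.141, -0.0, 1.612]
contact_force: [0.1, 0.4, -0.1]
grip_width: 59.6
finger_force: 0.0
```

```bash
python3 - <<'E'
from h import *
o=get_obs();print(o["time"],np.round(o["tool_pos"],1),np.round(o["tcp_rot"],3))
K,Rw,p=cam("wrist",o)
im=capture("wrist");save(im,"w6")
s=capture("side");save(s,"s6",(260,120,460,320),3)
E
```

```text
35.55 [ 550.  -225.9  158. ] [ 3.141 -0.     1.612]
```

View pics/s6.png

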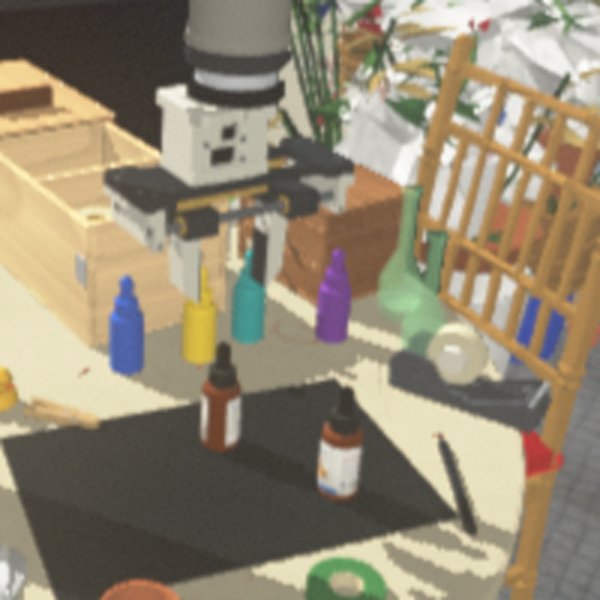

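The side view shows the fingers straddling the line of bottle 1, with its bulb at crop (222,350). I descend.

>>> arm_command:
  gripper: [60,60,60,60,60]
  dp:
    - [0,0,0.9]
    - [0,0,0.9]
    - [0,0,0.9]
    - [0,0,0.7]
    - [0,0,0.3]
  twist: [0,0,0,0,0]

```text
time: 36.28
tool_pos: [550.1, -225.5, 66.1]
tcp_rot: [-3.141, -0.0, 1.613]
contact_force: [0.2, -0.3, 0.4]
grip_width: 60.1
finger_force: 0.0
```

>>> arm_command:
  gripper: [40,30,20,18,18]
  dp:
    - [0,0,0]
    - [0,0,0]
    - [0,0,0]
    - [0,0,0]
    - [0,0,0]
  twist: [0,0,0,0,0]

```text
time: 36.9
tool_pos: [550.1, -225.1, 66.6]
tcp_rot: [3.141, 0.0, 1.613]
contact_force: [0.4, 0.3, 2.9]
grip_width: 23.1
finger_force: 29.0
```

>>> arm_command:
  gripper: [18,18,18,18,18]
  dp:
    - [0,0,-0.4]
    - [0,0,-0.9]
    - [0,0,-0.9]
    - [0,0,-0.9]
    - [0,0,-0.9]
  twist: [0,0,0,0,0]

```text
time: 37.52
tool_pos: [549.8, -225.0, 167.5]
tcp_rot: [3.141, -0.0, 1.613]
contact_force: [-1.2, -0.1, -0.5]
grip_width: 22.4
finger_force: 29.0
```

>>> arm_command:
  gripper: [18,18,18,18,18]
  dp:
    - [0,0,-0.9]
    - [0,0,-0.9]
    - [0,0,-0.6]
    - [0,0,0]
    - [0,0,0]
  twist: [0,0,0,0,0]

```text
time: 38.15
tool_pos: [549.5, -224.8, 225.3]
tcp_rot: [-3.14, -0.001, 1.613]
contact_force: [0.2, -0.1, -1.3]
grip_width: 22.6
finger_force: 29.0
```

```bash
python3 - <<'E'
from h import *
print(np.round(get_obs()["tool_pos"],1))
C=cam("wrist",{"tcp_rot":[3.141,0,1.613],"tool_pos":[551.6,52.7,227.0]})
for u,v in [(265,108),(265,117),(472,103),(471,112)]: print((u,v),ray("wrist",(u,v),134,C).round(1))
for u,v in [(250,5),(258,5),(488,5),(480,5),(480,220),(472,220),(268,220),(261,220)]: print((u,v),ray("wrist",(u,v),136,C).round(1))
E
```

```text
[ 549.5 -224.8  225.3]
(265, 108) [508.5 118.9 134. ]
(265, 117) [508.5 112.6 134. ]
(472, 103) [656.6 128.7 134. ]
(471, 112) [656.8 122.5 134. ]
(250, 5) [498.6 184.8 136. ]
(258, 5) [503.9 185.  136. ]
(488, 5) [656.7 191.6 136. ]
(480, 5) [651.4 191.4 136. ]
(480, 220) [675.3  42.1 136. ]
(472, 220) [669.1  41.9 136. ]
(268, 220) [511.4  35.  136. ]
(261, 220) [506.   34.8 136. ]
```

>>> arm_command:
  gripper: [18,18,18,18,18]
  dp:
    - [0.6,0.2,0]
    - [0.9,0.2,0]
    - [0.9,0.2,0]
    - [0.9,0.2,0]
    - [0.9,0.2,0]
  twist: [0,0,0,0,0]

```text
time: 38.78
tool_pos: [570.4, -117.2, 225.5]
tcp_rot: [-3.14, -0.001, 1.613]
contact_force: [0.1, -0.5, -1.0]
grip_width: 22.5
finger_force: 29.0
```

>>> arm_command:
  gripper: [18,18,18,18,18]
  dp:
    - [0.9,0.2,0]
    - [0.9,0.2,0]
    - [0.9,0.2,0]
    - [0.9,0.2,0]
    - [0.9,0.2,0]
  twist: [0,0,0,0,0]

```text
time: 39.4
tool_pos: [590.5, -3.8, 225.5]
tcp_rot: [-3.14, -0.001, 1.613]
contact_force: [0.1, -1.1, -0.4]
grip_width: 22.4
finger_force: 29.0
```

>>> arm_command:
  gripper: [18,18,18,18,18]
  dp:
    - [0.9,0.2,0]
    - [0.9,0.2,0]
    - [0.9,0.2,0]
    - [0.9,0.2,0]
    - [0.9,0.2,0]
  twist: [0,0,0,0,0]

```text
time: 40.02
tool_pos: [610.7, 109.6, 225.6]
tcp_rot: [-3.14, -0.0, 1.613]
contact_force: [0.3, 0.4, -0.7]
grip_width: 22.6
finger_force: 29.0
```

>>> arm_command:
  gripper: [18,18,18,18,18]
  dp:
    - [0.9,0,0]
    - [0.7,0,0]
    - [0.4,0,0]
    - [0,0,0]
    - [0,0,0]
  twist: [0,0,0,0,0]

```text
time: 40.65
tool_pos: [609.1, 157.1, 226.3]
tcp_rot: [3.141, 0.0, 1.612]
contact_force: [0.5, -0.0, -1.0]
grip_width: 22.5
finger_force: 29.1
```

```bash
python3 - <<'E'
from h import *
o=get_obs();print(o["time"],np.round(o["tool_pos"],1),np.round(o["tcp_rot"],3))
w=capture("wrist");t=capture("top");save(w,"w7")
save(np.vstack([w[:330],cv2.resize(t[140:240,140:340],(640,320))])[:600],"w7b")
E
```

```text
40.65 [609.1 157.1 226.3] [3.141 0.    1.612]
```

View pics/w7b.png

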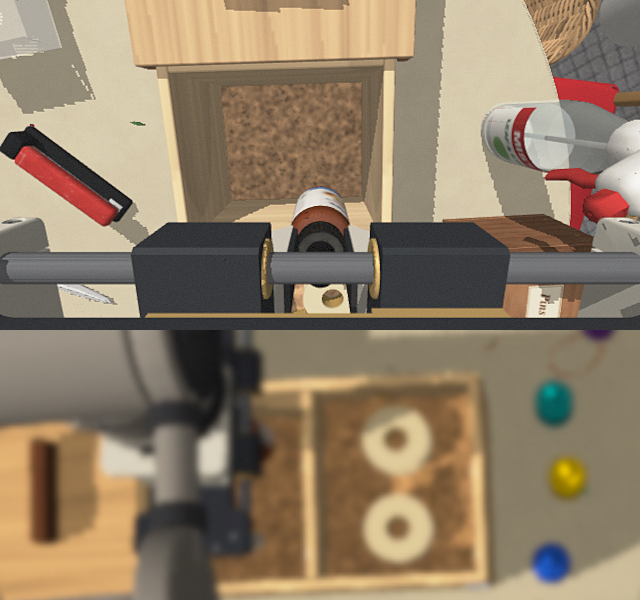

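The combined view shows bottle 1 upright in the grip over the bottle bay, with the bay mouth's inner corners at about (168,72) and (383,66) and the cork's far corners at (221,84) and (365,80). Both spools are flat in their bay.

```bash
python3 - <<'E'
from h import *
C=cam("wrist")
for u,v,z in [(133,68,143),(413,57,143),(168,72,136),(383,66,136),(190,205,136),(374,205,136)]: print((u,v,z),ray("wrist",(u,v),z,C).round(1))
for z in (5,10,15,20,25,30,35): print(z,*[ray("wrist",q,z,C)[:2].round(0) for q in [(221,84),(365,80),(230,195)]])
E
```

```text
(133, 68, 143) [478.9 245.5 143. ]
(413, 57, 143) [666.2 260.2 143. ]
(168, 72, 136) [499.2 244.5 136. ]
(383, 66, 136) [647.9 254.7 136. ]
(190, 205, 136) [509.4 149.1 136. ]
(374, 205, 136) [649.7 155.  136. ]
5 [499. 246.] [652. 257.] [505. 124.]
10 [500. 246.] [651. 256.] [507. 125.]
15 [501. 246.] [651. 256.] [508. 127.]
20 [503. 245.] [650. 255.] [509. 128.]
25 [504. 245.] [650. 255.] [511. 129.]
30 [506. 245.] [649. 254.] [512. 131.]
35 [507. 244.] [648. 254.] [513. 132.]
```

>>> arm_command:
  gripper: [18,18,18,18,18]
  dp:
    - [0.28,0,0]
    - [0.28,0,0.3]
    - [0,0,0.8]
    - [0,0,0.8]
    - [0,0,0.8]
  twist: [0,0,0,0,0]

```text
time: 41.38
tool_pos: [608.1, 172.2, 157.5]
tcp_rot: [-3.141, -0.0, 1.613]
contact_force: [0.0, -1.1, -0.9]
grip_width: 22.7
finger_force: 29.1
```

>>> arm_command:
  gripper: [18,18,18,18,18]
  dp:
    - [0,0,0.8]
    - [0,0,0.7]
    - [0,0,0.4]
    - [0,0,0.2]
    - [0,0,0]
  twist: [0,0,0,0,0]

```text
time: 42.0
tool_pos: [608.5, 171.8, 106.3]
tcp_rot: [3.141, -0.0, 1.613]
contact_force: [-0.8, -0.2, -0.7]
grip_width: 23.0
finger_force: 29.1
```

>>> arm_command:
  gripper: [18,18,18,18,18]
  dp:
    - [0,0,0.06]
    - [0,0,0.06]
    - [0,0,0.06]
    - [0,0,0.06]
    - [0,0,0]
  twist: [0,0,0,0,0]

```text
time: 42.62
tool_pos: [608.3, 171.7, 100.1]
tcp_rot: [-3.141, -0.0, 1.612]
contact_force: [0.4, 0.2, -0.7]
grip_width: 22.9
finger_force: 29.1
```

>>> arm_command:
  gripper: [18,18,18,18,18]
  dp:
    - [0,0,0.06]
    - [0,0,0.06]
    - [0,0,0.06]
    - [0,0,0.06]
    - [0,0,0]
  twist: [0,0,0,0,0]

```text
time: 43.25
tool_pos: [608.3, 171.7, 94.0]
tcp_rot: [-3.141, -0.0, 1.613]
contact_force: [0.4, 0.3, -0.8]
grip_width: 22.8
finger_force: 29.1
```

>>> arm_command:
  gripper: [18,18,18,18,18]
  dp:
    - [0,0,0.06]
    - [0,0,0.06]
    - [0,0,0.05]
    - [0,0,0.05]
    - [0,0,0]
  twist: [0,0,0,0,0]

```text
time: 43.88
tool_pos: [608.3, 171.7, 88.6]
tcp_rot: [-3.141, -0.0, 1.613]
contact_force: [0.2, -0.2, -0.6]
grip_width: 22.7
finger_force: 29.1
```

>>> arm_command:
  gripper: [18,18,18,18,18]
  dp:
    - [0,0,0.05]
    - [0,0,0.05]
    - [0,0,0.05]
    - [0,0,0.03]
    - [0,0,0]
  twist: [0,0,0,0,0]

```text
time: 44.5
tool_pos: [608.4, 171.7, 84.1]
tcp_rot: [-3.141, -0.0, 1.613]
contact_force: [-0.8, 0.1, -0.1]
grip_width: 22.8
finger_force: 29.1
```

>>> arm_command:
  gripper: [18,18,18,18,18]
  dp:
    - [0,0,0.04]
    - [0,0,0.04]
    - [0,0,0.04]
    - [0,0,0]
    - [0,0,0]
  twist: [0,0,0,0,0]

```text
time: 45.12
tool_pos: [608.4, 171.7, 81.2]
tcp_rot: [3.142, -0.0, 1.613]
contact_force: [0.2, -0.3, -0.7]
grip_width: 22.5
finger_force: 29.1
```

>>> arm_command:
  gripper: [18,18,18,18,18]
  dp:
    - [0,0,0.04]
    - [0,0,0.04]
    - [0,0,0.04]
    - [0,0,0]
    - [0,0,0]
  twist: [0,0,0,0,0]

```text
time: 45.75
tool_pos: [608.4, 171.7, 78.2]
tcp_rot: [3.142, -0.0, 1.613]
contact_force: [0.2, 0.1, -0.5]
grip_width: 22.1
finger_force: 29.1
```

>>> arm_command:
  gripper: [18,18,18,18,18]
  dp:
    - [0,0,0.04]
    - [0,0,0.04]
    - [0,0,0.02]
    - [0,0,0]
    - [0,0,0]
  twist: [0,0,0,0,0]

```text
time: 46.38
tool_pos: [608.4, 171.8, 76.0]
tcp_rot: [3.141, -0.0, 1.613]
contact_force: [-1.1, 0.1, 3.2]
grip_width: 22.6
finger_force: 29.1
```

Contact is felt at TCP z 76, about 4 N, which puts the cork near 10 mm. I let go and look.

>>> arm_command:
  gripper: [22,25,28,32,34]
  dp:
    - [0,0,0]
    - [0,0,0]
    - [0,0,0]
    - [0,0,0]
    - [0,0,0]
  twist: [0,0,0,0,0]

```text
time: 47.0
tool_pos: [608.4, 171.7, 75.6]
tcp_rot: [-3.141, -0.0, 1.613]
contact_force: [-0.1, 0.5, -0.4]
grip_width: 33.7
finger_force: 0.0
```

>>> arm_command:
  gripper: [36,36,36,36,36]
  dp:
    - [0,0,-0.3]
    - [0,0,-0.6]
    - [0,0,-0.9]
    - [0,0,-1]
    - [0,0,-1]
  twist: [0,0,0,0,0]

```text
time: 47.62
tool_pos: [608.6, 171.8, 172.9]
tcp_rot: [3.14, -0.0, 1.613]
contact_force: [1.3, 0.1, -0.4]
grip_width: 36.0
finger_force: 0.0
```

>>> arm_command:
  gripper: [60,60,60,60,60]
  dp:
    - [0,0,-1]
    - [0,0,-1]
    - [-1,0,-0.3]
    - [-1,0,0]
    - [-1,0,0]
  twist: [0,0,0,0,0]

```text
time: 48.25
tool_pos: [611.7, 96.1, 229.8]
tcp_rot: [3.14, -0.0, 1.613]
contact_force: [-0.1, -0.2, -1.2]
grip_width: 59.7
finger_force: 0.0
```

```bash
python3 - <<'E'
from h import *
o=get_obs();print(o["time"],np.round(o["tool_pos"],1))
w=capture("wrist");save(w,"w8",(80,0,560,330),1.2)
E
```

```text
48.25 [611.7  96.1 229.8]
```

View pics/w8.png

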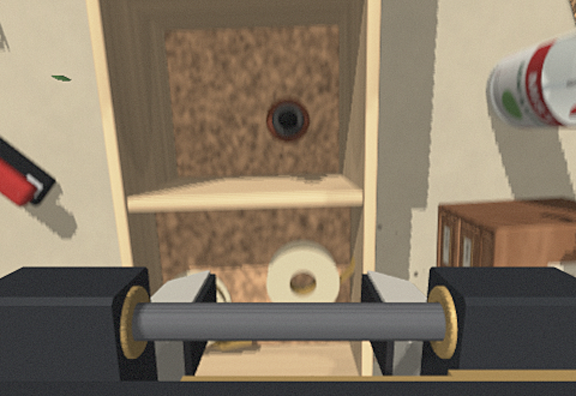

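Bottle 1 stands upright in the bay at crop (287,119). Next is bottle 2.

>>> arm_command:
  gripper: [60,60,60,60,60]
  dp:
    - [-0.95,-0.06,0]
    - [-0.95,-0.06,0]
    - [-0.95,-0.06,0]
    - [-0.95,-0.06,0]
    - [-0.95,-0.06,0]
  twist: [0,0,0,0,0]

```text
time: 48.92
tool_pos: [609.1, -22.7, 229.5]
tcp_rot: [3.14, 0.0, 1.613]
contact_force: [-0.0, -0.3, -0.0]
grip_width: 60.1
finger_force: 0.0
```

>>> arm_command:
  gripper: [60,60,60,60,60]
  dp:
    - [-0.95,-0.06,0]
    - [-0.95,-0.06,0]
    - [-0.95,-0.06,0]
    - [-0.95,-0.06,0]
    - [-0.95,-0.06,0]
  twist: [0,0,0,0,0]

```text
time: 49.55
tool_pos: [606.5, -142.2, 228.8]
tcp_rot: [3.141, 0.0, 1.613]
contact_force: [0.8, 0.2, -0.9]
grip_width: 60.0
finger_force: 0.0
```

>>> arm_command:
  gripper: [60,60,60,60,60]
  dp:
    - [-0.95,-0.06,0]
    - [-0.95,-0.06,0]
    - [-0.95,-0.06,0]
    - [-0.95,-0.06,0]
    - [-0.95,-0.06,0]
  twist: [0,0,0,0,0]

```text
time: 50.18
tool_pos: [603.9, -261.7, 228.1]
tcp_rot: [3.142, -0.0, 1.612]
contact_force: [0.5, 0.9, 0.7]
grip_width: 59.9
finger_force: 0.0
```

>>> arm_command:
  gripper: [60,60,60,60,60]
  dp:
    - [-0.9,-0.06,0]
    - [-0.9,-0.04,0]
    - [-0.6,0,0.5]
    - [0,0,0.9]
    - [0,0,0.8]
  twist: [0,0,0,0,0]

```text
time: 50.8
tool_pos: [603.6, -320.4, 171.2]
tcp_rot: [-3.14, -0.001, 1.612]
contact_force: [-0.2, 0.8, 0.3]
grip_width: 60.1
finger_force: 0.0
```

```bash
python3 - <<'E'
from h import *
o=get_obs();print(o["time"],np.round(o["tool_pos"],1))
t=capture("top");s=capture("side");w=capture("wrist");save(w,"w9")
def dark(im,box):
    x0,y0,x1,y1=box
    m=cv2.inRange(im[y0:y1,x0:x1],(70,20,0),(170,85,70)); 
    n,l,st,c=cv2.connectedComponentsWithStats(m); i=1+st[1:,4].argmax(); return c[i]+[x0,y0],st[i]
for n,im,b in(("side",s,(345,250,400,310)),("top",t,(385,165,430,205))):
    try: print(n,*dark(im,b))
    except Exception as e: print(n,e)
save(np.hstack([cv2.resize(s[200:320,310:430],(400,400)),cv2.resize(t[150:210,370:430],(400,400))]),"s9")
E
```

```text
50.8 [ 603.6 -320.4  171.2]
side [369.87002254 276.1066867 ] [   0    0   55   58 1331]
top [407.25714286 189.57142857] [15 20 12 12 35]
```

View pics/s9.png

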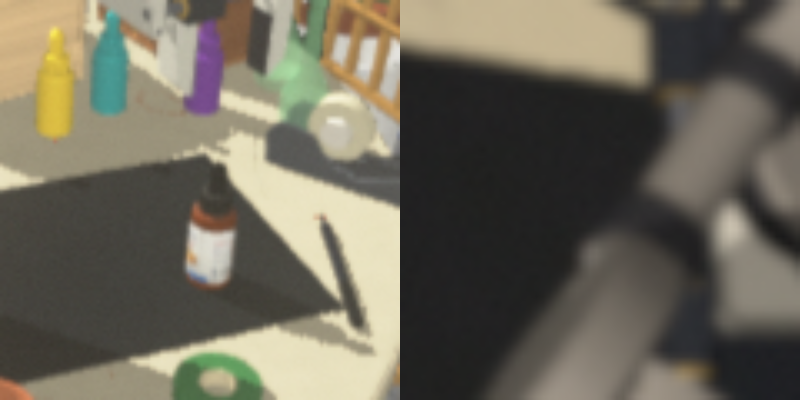

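The side crop shows bottle 2 on the fingers' line, with its bulb at crop (217,168). I shift about 4 mm in -y, descend and grip.

>>> arm_command:
  gripper: [60,60,60,60,60]
  dp:
    - [-0.18,0.02,0.6]
    - [0,0,1]
    - [0,0,1]
    - [0,0,0.9]
    - [0,0,0.5]
  twist: [0,0,0,0,0]

```text
time: 51.58
tool_pos: [604.3, -324.6, 71.8]
tcp_rot: [-3.141, -0.001, 1.613]
contact_force: [-0.2, 0.3, 0.1]
grip_width: 60.0
finger_force: 0.0
```

>>> arm_command:
  gripper: [60,40,30,20,18]
  dp:
    - [0,0,0.1]
    - [0,0,0]
    - [0,0,0]
    - [0,0,0]
    - [0,0,0]
  twist: [0,0,0,0,0]

```text
time: 52.2
tool_pos: [604.7, -324.7, 71.1]
tcp_rot: [3.141, 0.0, 1.613]
contact_force: [0.4, 0.0, -0.7]
grip_width: 24.7
finger_force: 0.0
```

>>> arm_command:
  gripper: [18,18,18,18,18]
  dp:
    - [0,0,0]
    - [0,0,0]
    - [0,0,-0.4]
    - [0,0,-0.9]
    - [0,0,-0.9]
  twist: [0,0,0,0,0]

```text
time: 52.82
tool_pos: [604.5, -324.6, 126.5]
tcp_rot: [-3.141, -0.0, 1.613]
contact_force: [0.2, -0.6, -1.2]
grip_width: 22.2
finger_force: 30.0
```

>>> arm_command:
  gripper: [18,18,18,18,18]
  dp:
    - [0.3,0,-0.9]
    - [0.6,0,-0.9]
    - [0.9,0,-0.9]
    - [0.9,0,-0.9]
    - [0.9,0,-0.6]
  twist: [0,0,0,0,0]

```text
time: 53.45
tool_pos: [601.0, -232.8, 232.7]
tcp_rot: [3.14, 0.001, 1.613]
contact_force: [0.4, 0.2, -1.7]
grip_width: 21.8
finger_force: 30.0
```

>>> arm_command:
  gripper: [18,18,18,18,18]
  dp:
    - [0.9,-0.1,0]
    - [0.9,-0.1,0]
    - [0.9,-0.1,0]
    - [0.9,-0.1,0]
    - [0.9,-0.1,0]
  twist: [0,0,0,0,0]

```text
time: 54.08
tool_pos: [583.4, -121.3, 230.6]
tcp_rot: [-3.141, -0.0, 1.613]
contact_force: [-0.3, -0.5, -0.5]
grip_width: 21.9
finger_force: 30.0
```

>>> arm_command:
  gripper: [18,18,18,18,18]
  dp:
    - [0.9,-0.1,0]
    - [0.9,-0.1,0]
    - [0.9,-0.1,0]
    - [0.9,-0.1,0]
    - [0.9,-0.1,0]
  twist: [0,0,0,0,0]

```text
time: 54.7
tool_pos: [566.2, -9.5, 230.7]
tcp_rot: [3.142, -0.0, 1.613]
contact_force: [-0.1, 0.4, -0.7]
grip_width: 22.0
finger_force: 30.0
```

>>> arm_command:
  gripper: [18,18,18,18,18]
  dp:
    - [0.9,-0.1,0]
    - [0.9,-0.1,0]
    - [0.9,-0.1,0]
    - [0.9,0,0]
    - [0.9,0,0]
  twist: [0,0,0,0,0]

```text
time: 55.32
tool_pos: [553.9, 102.6, 230.8]
tcp_rot: [3.141, -0.0, 1.613]
contact_force: [0.2, 0.5, -0.6]
grip_width: 22.1
finger_force: 30.0
```

>>> arm_command:
  gripper: [18,18,18,18,18]
  dp:
    - [0.9,0,0]
    - [0.9,0,0]
    - [0.9,0,0]
    - [0,0,0]
    - [0,0,0]
  twist: [0,0,0,0,0]

```text
time: 55.95
tool_pos: [551.3, 168.5, 230.7]
tcp_rot: [-3.142, 0.0, 1.613]
contact_force: [-0.9, -0.1, -0.4]
grip_width: 21.9
finger_force: 30.0
```

```bash
python3 - <<'E'
from h import *
o=get_obs();print(o["time"],np.round(o["tool_pos"],1),np.round(o["tcp_rot"],3))
w=capture("wrist");s=capture("side")
save(np.vstack([w[:330,80:560],cv2.resize(s[100:250,200:440],(480,300))[:270]]),"w10")
E
```

```text
55.95 [551.3 168.5 230.7] [-3.142  0.     1.613]
```

View pics/w10.png

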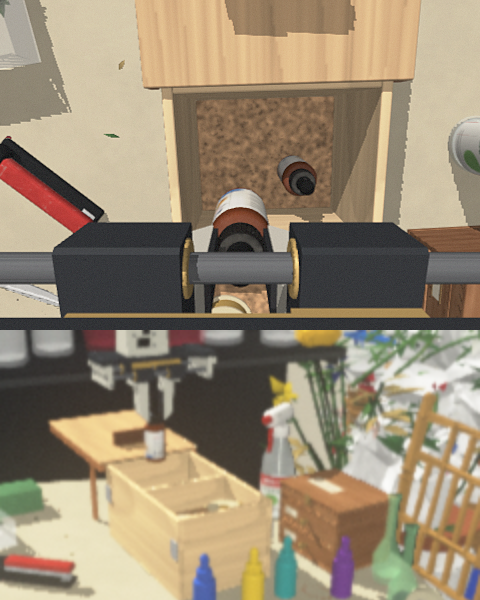

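The view shows bottle 2 hanging upright, bottle 1 standing in the bay and a clear spot beside it. I move over and lower.

>>> arm_command:
  gripper: [18,18,18,18,18]
  dp:
    - [0.7,0,0]
    - [0.7,0,0]
    - [0.05,0,0.3]
    - [0,0,0.7]
    - [0,0,0.9]
  twist: [0,0,0,0,0]

```text
time: 56.68
tool_pos: [550.0, 205.0, 182.5]
tcp_rot: [3.141, 0.0, 1.613]
contact_force: [-0.2, -0.0, -1.1]
grip_width: 22.1
finger_force: 30.0
```

>>> arm_command:
  gripper: [18,18,18,18,18]
  dp:
    - [0,0,1]
    - [0,0,1]
    - [0,0,0.9]
    - [0,0,0.5]
    - [0,0,0.2]
  twist: [0,0,0,0,0]

```text
time: 57.3
tool_pos: [549.7, 204.8, 92.5]
tcp_rot: [-3.141, 0.0, 1.613]
contact_force: [-0.7, 0.2, 0.2]
grip_width: 22.0
finger_force: 30.0
```

>>> arm_command:
  gripper: [18,18,18,18,18]
  dp:
    - [0,0,0.05]
    - [0,0,0.05]
    - [0,0,0.03]
    - [0,0,0]
    - [0,0,0]
  twist: [0,0,0,0,0]

```text
time: 57.92
tool_pos: [550.1, 204.8, 90.2]
tcp_rot: [3.141, -0.0, 1.613]
contact_force: [0.5, -0.4, 0.2]
grip_width: 22.4
finger_force: 30.0
```

>>> arm_command:
  gripper: [18,18,18,18,18]
  dp:
    - [0,0,0.06]
    - [0,0,0.06]
    - [0,0,0.06]
    - [0,0,0.04]
    - [0,0,0]
  twist: [0,0,0,0,0]

```text
time: 58.55
tool_pos: [549.9, 204.8, 84.3]
tcp_rot: [-3.141, -0.0, 1.613]
contact_force: [0.6, -0.0, -0.8]
grip_width: 22.3
finger_force: 30.0
```

>>> arm_command:
  gripper: [18,18,18,18,18]
  dp:
    - [0,0,0.04]
    - [0,0,0.04]
    - [0,0,0.04]
    - [0,0,0]
    - [0,0,0]
  twist: [0,0,0,0,0]

```text
time: 59.18
tool_pos: [550.0, 204.8, 81.5]
tcp_rot: [3.142, -0.0, 1.613]
contact_force: [-0.1, -0.3, -0.4]
grip_width: 22.0
finger_force: 30.0
```

>>> arm_command:
  gripper: [18,18,18,18,18]
  dp:
    - [0,0,0.04]
    - [0,0,0.03]
    - [0,0,0]
    - [0,0,0]
    - [0,0,0]
  twist: [0,0,0,0,0]

```text
time: 59.8
tool_pos: [550.2, 204.9, 80.3]
tcp_rot: [3.141, -0.0, 1.613]
contact_force: [-2.1, -0.5, 5.4]
grip_width: 22.1
finger_force: 30.0
```

>>> arm_command:
  gripper: [22,25,28,32,34]
  dp:
    - [0,0,0]
    - [0,0,0]
    - [0,0,0]
    - [0,0,0]
    - [0,0,0]
  twist: [0,0,0,0,0]

```text
time: 60.42
tool_pos: [549.9, 204.8, 79.6]
tcp_rot: [-3.141, -0.0, 1.613]
contact_force: [-0.2, -0.3, -0.1]
grip_width: 33.7
finger_force: 0.0
```

>>> arm_command:
  gripper: [36,36,36,36,36]
  dp:
    - [0,0,-0.3]
    - [0,0,-0.6]
    - [0,0,-0.9]
    - [0,0,-1]
    - [0,0,-1]
  twist: [0,0,0,0,0]

```text
time: 61.05
tool_pos: [550.1, 204.9, 176.9]
tcp_rot: [3.14, -0.0, 1.613]
contact_force: [0.7, 0.4, -0.7]
grip_width: 35.9
finger_force: 0.0
```

>>> arm_command:
  gripper: [36,20,10,0,0]
  dp:
    - [0,0,-1]
    - [0,0,-1]
    - [-1,0,-0.2]
    - [-1,0,0]
    - [-1,0,0]
  twist: [0,0,0,0,0]

```text
time: 61.68
tool_pos: [553.2, 129.2, 231.2]
tcp_rot: [3.14, -0.0, 1.613]
contact_force: [0.7, 0.4, 0.1]
grip_width: 1.8
finger_force: 0.0
```

```bash
python3 - <<'E'
from h import *
o=get_obs();print(o["time"],np.round(o["tool_pos"],1))
w=capture("wrist");save(w,"w11")
E
```

```text
61.675 [553.2 129.2 231.2]
```

View pics/w11.png

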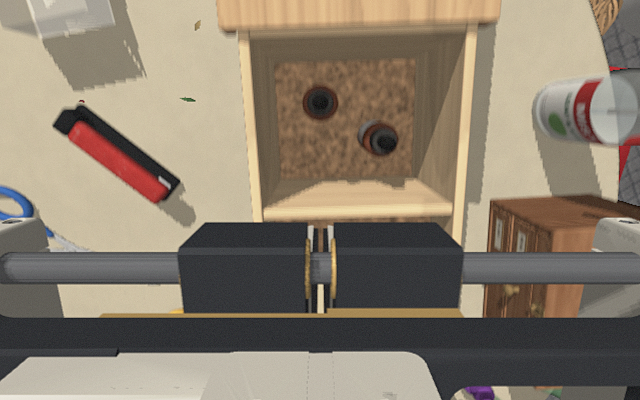

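Both bottles stand upright at (320,102) and (380,138), and the grippers are clear of them. I now go to the far side of the grip bar with the fingers closed and push the cover shut, relying on numbers only. I have already viewed 16 pictures against the limit of 14, so I will view no more.

>>> arm_command:
  gripper: [0,0,0,0,0]
  dp:
    - [0.9,0.12,0]
    - [0.9,0.12,0]
    - [0.9,0.12,0]
    - [0.9,0.12,0]
    - [0.9,0.12,0]
  twist: [0,0,0,0,0]

```text
time: 62.35
tool_pos: [563.4, 244.5, 229.9]
tcp_rot: [3.141, -0.0, 1.613]
contact_force: [0.2, -0.5, 0.5]
grip_width: 0.7
finger_force: 0.0
```

>>> arm_command:
  gripper: [0,0,0,0,0]
  dp:
    - [0.9,0.12,0]
    - [0.9,0.12,0]
    - [0.9,0.12,0]
    - [0.9,0.12,0]
    - [0.9,0.12,0]
  twist: [0,0,0,0,0]

```text
time: 62.98
tool_pos: [573.6, 357.5, 229.6]
tcp_rot: [-3.141, 0.0, 1.613]
contact_force: [0.1, 0.8, 0.6]
grip_width: 0.5
finger_force: 0.0
```

>>> arm_command:
  gripper: [0,0,0,0,0]
  dp:
    - [0.1,0.05,0]
    - [0,0,0.9]
    - [0,0,0.9]
    - [0,0,0.9]
    - [0,0,0.4]
  twist: [0,0,0,0,0]

```text
time: 63.6
tool_pos: [574.4, 357.7, 150.8]
tcp_rot: [-3.139, 0.001, 1.612]
contact_force: [0.5, -0.2, -0.0]
grip_width: 0.6
finger_force: 0.0
```

>>> arm_command:
  gripper: [0,0,0,0,0]
  dp:
    - [-0.5,0,0]
    - [-0.3,0,0]
    - [-0.4,0,0]
    - [-0.6,0,0]
    - [-0.7,0.05,0]
  twist: [0,0,0,0,0]

```text
time: 64.22
tool_pos: [578.7, 295.2, 152.8]
tcp_rot: [3.141, -0.0, 1.613]
contact_force: [-0.6, 1.9, 1.3]
grip_width: 0.5
finger_force: 1.0
```

>>> arm_command:
  gripper: [0,0,0,0,0]
  dp:
    - [-0.7,0,0]
    - [-0.7,0,0]
    - [-0.7,0,0]
    - [-0.7,0.05,0]
    - [-0.7,0.05,0]
  twist: [0,0,0,0,0]

```text
time: 64.85
tool_pos: [584.2, 207.5, 151.9]
tcp_rot: [-3.14, 0.0, 1.612]
contact_force: [-2.1, 2.1, -0.1]
grip_width: 0.5
finger_force: 1.0
```

>>> arm_command:
  gripper: [0,0,0,0,0]
  dp:
    - [-0.7,0,0]
    - [-0.7,0,0]
    - [-0.7,0,0]
    - [-0.7,0.05,0]
    - [-0.7,0.05,0]
  twist: [0,0,0,0,0]

```text
time: 65.47
tool_pos: [590.6, 120.3, 152.2]
tcp_rot: [-3.14, -0.0, 1.613]
contact_force: [-2.4, 2.1, -0.6]
grip_width: -0.1
finger_force: 1.0
```

>>> arm_command:
  gripper: [0,0,0,0,0]
  dp:
    - [-0.5,0,0]
    - [-0.4,0,0]
    - [-0.3,0,0]
    - [-0.2,0,0]
    - [-0.1,0,0]
  twist: [0,0,0,0,0]

```text
time: 66.1
tool_pos: [592.8, 83.9, 152.4]
tcp_rot: [3.141, -0.0, 1.613]
contact_force: [1.5, 2.3, 0.3]
grip_width: 0.4
finger_force: 0.8
```

>>> arm_command:
  gripper: [0,0,0,0,0]
  dp:
    - [-0.1,0,0]
    - [-0.1,0,0]
    - [-0.1,0,0]
    - [-0.1,0,0]
    - [0,0,0]
  twist: [0,0,0,0,0]

```text
time: 66.72
tool_pos: [592.8, 73.6, 152.1]
tcp_rot: [-3.141, 0.0, 1.612]
contact_force: [0.2, 0.1, -0.1]
grip_width: 0.6
finger_force: 0.1
```

>>> arm_command:
  gripper: [0,0,0,0,0]
  dp:
    - [-0.1,0,0]
    - [-0.08,0,0]
    - [-0.06,0,0]
    - [-0.04,0,0]
    - [0,0,0]
  twist: [0,0,0,0,0]

```text
time: 67.35
tool_pos: [593.1, 69.3, 152.2]
tcp_rot: [3.142, -0.004, 1.613]
contact_force: [0.7, 10.2, 1.0]
grip_width: 0.4
finger_force: 5.1
```

>>> arm_command:
  gripper: [0,0,0,0,0]
  dp:
    - [0.3,0,0]
    - [0.5,0,0]
    - [0,0,-0.8]
    - [0,0,-1]
    - [0,0,-1]
  twist: [0,0,0,0,0]

```text
time: 67.97
tool_pos: [592.2, 87.3, 222.8]
tcp_rot: [-3.141, 0.0, 1.613]
contact_force: [0.7, 0.5, 0.6]
grip_width: 0.6
finger_force: 0.0
```

>>> arm_command:
  gripper: [0,0,0,0,0]
  dp:
    - [0.9,-0.9,-0.5]
    - [0.9,-0.9,0]
    - [0.9,-0.9,0]
    - [0.9,-0.9,0]
    - [0.9,-0.9,0]
  twist: [0,0,0,0,0]

```text
time: 68.6
tool_pos: [474.3, 195.5, 234.7]
tcp_rot: [-3.142, 0.0, 1.612]
contact_force: [0.6, -0.1, -0.1]
grip_width: 0.7
finger_force: 0.0
```

>>> arm_command:
  gripper: [0,0,0,0,0]
  dp:
    - [0.9,-0.9,0]
    - [0.9,-0.9,0]
    - [0.9,-0.9,0]
    - [0,0,0]
    - [0,0,0]
  twist: [0,0,0,0,0]

```text
time: 69.22
tool_pos: [405.4, 259.2, 234.8]
tcp_rot: [3.141, 0.0, 1.613]
contact_force: [-0.5, -1.4, -0.2]
grip_width: 0.2
finger_force: 0.0
```

```bash
python3 - <<'E'
from h import *
o=get_obs();print(o["time"],np.round(o["tool_pos"],1),np.round(o["contact_force"],1))
a=cv2.imread("pics/top0.png")[:,:,::-1];b=capture("top")
for n,im in(("start",a),("now",b)):
    r=im[165:205,225:290]; m=cv2.inRange(r,(40,10,0),(125,75,60)); n_,l,st,c=cv2.connectedComponentsWithStats(m)
    i=1+st[1:,4].argmax(); p=c[i]+[225,165]; print(n,p.round(1),st[i],ray("top",p,169).round(1))
    for v in (170,210): print([int(x) for x in im[v,276:300].sum(1)])
E
```

```text
69.225 [405.4 259.2 234.8] [-0.5 -1.4 -0.2]
start [259.6 184.9] [ 32   5   6  31 166] [587.9  56.8 169. ]
[485, 488, 487, 488, 488, 489, 486, 483, 476, 442, 386, 350, 354, 344, 295, 253, 265, 302, 323, 334, 334, 332, 334, 331]
[460, 458, 460, 459, 459, 458, 461, 461, 462, 460, 450, 410, 369, 366, 361, 323, 261, 242, 280, 318, 333, 337, 340, 340]
now [263.  186.1] [ 35   5   7  32 181] [585.2  48.5 169. ]
[366, 424, 484, 504, 507, 506, 507, 507, 505, 504, 501, 502, 483, 420, 319, 259, 274, 313, 339, 349, 350, 349, 348, 348]
[321, 320, 319, 317, 318, 321, 318, 317, 319, 321, 318, 319, 318, 319, 306, 278, 245, 251, 292, 331, 349, 352, 351, 353]
```

```bash
python3 -c "
from plant import *
print(close_job())"
```

```text
the job is handed in; nothing more can be done
None
```

Job handed in, with no verdict shown: two amber bottles stand upright in their bay, two spools lie flat in theirs, and the cover is pushed shut to its stop (69 s of 210 s); I viewed 16 pictures, two over the limit of 14.

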